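# Lids off the stack, onto their pots

### The job

The wooden lids of the four white pots lie in one stack. Take the stack apart and put each lid on the pot of its own size, centred and fully seated with its plug in the mouth. Leave the pots standing where they are, and do not disturb the garlic and the tea glass.

Things in the scene. Friction and masses are not known exactly. Their poses are not given: they have to be found in the camera images.
- lid_small: The smallest of four round flat brown wooden lids: wooden disc 38 mm across and 18 mm thick, under it a white plug 13 mm across and 4 mm tall (22 mm in all). Loose, about 32 g; it lies on top of the stack at the start. Origin: centre of the plug's underside; z up, the wood spans z = 4 to 22 mm. Grip it across its edge.
- lid_medium: The second smallest of four round flat brown wooden lids: wooden disc 48 mm across and 18 mm thick, under it a white plug 23 mm across and 4 mm tall (22 mm in all). Loose, about 51 g; it lies inside the stack, its edge showing round the lid on it. Origin: centre of the plug's underside; z up, the wood spans z = 4 to 22 mm. Grip it across its edge.
- lid_large: The second largest of four round flat brown wooden lids: wooden disc 58 mm across and 18 mm thick, under it a white plug 33 mm across and 4 mm tall (22 mm in all). Loose, about 74 g; it lies inside the stack, its edge showing round the lid on it. Origin: centre of the plug's underside; z up, the wood spans z = 4 to 22 mm. Grip it across its edge.
- lid_largest: The largest of four round flat brown wooden lids: wooden disc 68 mm across and 18 mm thick, under it a white plug 43 mm across and 4 mm tall (22 mm in all). Loose, about 102 g; it lies at the bottom of the stack, on the worktop. Origin: centre of the plug's underside; z up, the wood spans z = 4 to 22 mm. Grip it across its edge.
- pot_small: The smallest of four open round white ceramic pots: 36 mm outside diameter, 42 mm tall, mouth 27 mm across, wall 4.5 mm. Loose, about 116 g. Origin: centre of its underside; z up. Its lid is lid_small, 2 mm wider than the pot: seated, its plug is in the mouth (7 mm play all round), its wood on the rim, its origin 38 mm above the pot's.
- pot_medium: The second smallest of four open round white ceramic pots: 46 mm outside diameter, 50 mm tall, mouth 37 mm across, wall 4.5 mm. Loose, about 184 g. Origin: centre of its underside; z up. Its lid is lid_medium, 2 mm wider than the pot: seated, its plug is in the mouth (7 mm play all round), its wood on the rim, its origin 46 mm above the pot's.
- pot_large: The second largest of four open round white ceramic pots: 56 mm outside diameter, 58 mm tall, mouth 47 mm across, wall 4.5 mm. Loose, about 269 g. Origin: centre of its underside; z up. Its lid is lid_large, 2 mm wider than the pot: seated, its plug is in the mouth (7 mm play all round), its wood on the rim, its origin 54 mm above the pot's.
- pot_largest: The largest of four open round white ceramic pots: 66 mm outside diameter, 66 mm tall, mouth 57 mm across, wall 4.5 mm. Loose, about 370 g. Origin: centre of its underside; z up. Its lid is lid_largest, 2 mm wider than the pot: seated, its plug is in the mouth (7 mm play all round), its wood on the rim, its origin 62 mm above the pot's.
- garlic: A garlic bulb, 53 mm across and 53 mm tall, loose; a bystander to be left alone. Origin: centre of its underside.
- tea_glass: A clear tea glass, 57 mm across and 86 mm tall, standing upright, loose; a bystander to be left alone. Origin: centre of its underside.
Not all that is in view belongs to the job. What is shaped like the lid_small but purple is not meant.

How it is judged:
By the outcome, as a careful person would: the job done as asked, in the order asked, and still so for the second after the job is handed in, with the robot touching nothing.
It also fails if it takes over 112 s, if anything falls off the work surface, if the arm or the gripper's body presses on something with over 40 N, if the wrist force passes 120 N, or if a joint passes its speed limit or range.

### The arm

A 6-joint arm with a two-finger parallel gripper is mounted at the origin on a cart in front of the work surface, level with it; the furniture and walls round the work are solid. World frame = base frame: x ahead of the robot, y to its left, z up, the work surface at z = 0. Lengths are in mm, angles in rad, forces in N, time in s.
With the tool pointing down it reaches from about 425 to 925 mm from the base axis. Payload 12.5 kg.
Tool frame: the origin (TCP) lies midway between the tips of the shut fingers; the grasp point (between the pads) lies 19 mm behind it (env.grip_depth is the distance from the TCP to the grasp point, in mm); z points along the fingers, y is the direction in which the jaws open and shut (so a half turn about z gives the same grasp; the last joint's range is limited). The gripper opens to 85 mm and grips with 20 to 120 N. Pads are 22 mm wide; open, the fingers measure 114 mm over their backs; the gripper's body (76 mm by 85 mm) begins 54 mm behind the grasp point. The pads swing forward as they close: fully open they stand 13 mm farther back than shut.
Start: joints at [1.142, 0.491, 1.559, -0, 1.092, -0.106], TCP at [198.248, 592.744, 209.127] pointing down, gripper open.
Joint ranges: [-3.1, 3.1], [-0.84, 2.19], [0.05, 2.79], [-1.13, 4.28], [0.06, 2.93], [-2.69, 2.69]. Speed limits (rad/s): [2.22, 2.22, 2.79, 3.14, 3.14, 3.14].

### API

Orientations are given as a unit quaternion [w, x, y, z].
In Python, from rig import env, eyes, workorder gives the robot as it stands.
- The arm moves only by the tool send_rows, never from a script. Its arguments are lists of equal length, an entry for each row: "delta_rot": the turn, a rotation vector about the tool's x, y, z in degrees, a list of three; "travel": the shift along the tool's x, y, z in m, a list of three; "grip": the opening, from 0 (shut) to 1 (fully open). In form: {"delta_rot": [[rx, ry, rz], ...], "travel": [[tx, ty, tz], ...], "grip": [grip, ...]}. A call has 1 to 12 rows; each row is the pose to reach, as a shift and turn from the pose commanded when the call began, along the tool's axes at that moment; what a row does not reach only later rows make up. A row lasts 1/8 s, in which the tool goes at most 62.5 mm and 10.7 degrees, less where a joint would pass 70% of its speed; a pose out of reach is approached as far as the arm can. A call with a gripper value outside its range is refused whole. The fingers move at their own pace and stop on an object; "newtons" is the grip in N (left out, the last holds). Time passes only in rows, so rows that repeat a pose let the fingers close. It gives the time, the measured TCP pose, the force and the opening at its end, in the units of the state.
- env.get_obs(): the state, without advancing time (a new reading comes with each control period).
- eyes.camera(name): name is "side" or "top"; returns a dict with "image" (384x512x3 uint8, red, green, blue), "depth" (384x512 float32, mm along the optical axis (not along the pixel's ray), 0 where there is no reading), "K" (3x3 intrinsics, pixels), "D" ([k1, k2, p1, p2, k3] as OpenCV has them; the pictures are not rectified), "world_to_cam" (4x4, takes a point from world to camera coordinates). Camera axes: x right, y up, looking along -z (the intrinsics and any distortion apply to the point x, -y, -z); pixel columns grow to the right and rows downward; lengths in mm; the calibration is good to about 2 mm. A picture is of the moment at which its call begins.
- workorder.close_job(): hands the job in, once; it reports no verdict.
The state is a dict: "time": time; "q": joint angles; "dq": joint speeds; "joint_torque": joint torques, N m; "eef_pos": TCP position; "tcp_rot": TCP orientation; "force": force on the tool from outside, world axes, zero at the start; "wrist_torque": the same for the moment, N m; "finger_gap": opening from 0.0 (shut) to 1.0 (fully open).
Only numpy, scipy, OpenCV 4.12 (cv2) and the standard library are available. Lean on these libraries where they do the work, as an engineer would, in place of code of your own. Each camera call takes 0.05 s, during which the arm holds its last target.

## Working session

There is one attempt and no reset: what is moved stays moved. The work goes in short steps, Python scripts to look and compute and a tool call to move; the robot and the scene stay as the last step left them, time stands still between calls to the robot, and variables do not carry over. Pictures are saved under pics/ and viewed, and the job is handed in when it is done.

Besides the shell and the picture viewer there is one more tool, called after "Call:" in YAML: its name, and indented under it one key for each argument. send_rows: Moves the arm, as the interface text tells. Its arguments: {"type":"object","properties":{"delta_rot":{"type":"array","items":{"type":"array","items":{"type":"number"}}},"travel":{"type":"array","items":{"type":"array","items":{"type":"number"}}},"grip":{"type":"array","items":{"type":"number"}},"newtons":{"type":"number"}},"required":["delta_rot","travel","grip"]}

```bash
ls; mkdir -p pics
python3 - <<'E'
from rig import env, eyes, workorder
import cv2,pickle
o=env.get_obs();print(o)
for n in("side","top"):
    c=eyes.camera(n);pickle.dump(c,open(f"pics/{n}0.pkl","wb"))
    cv2.imwrite(f"pics/{n}0.png",cv2.resize(c["image"][:,:,::-1],(800,600),interpolation=cv2.INTER_CUBIC))
    print(n,c["K"],c["D"],c["world_to_cam"])
E
```

```text
pics
{'time': 0.0, 'q': array([ 1.14239668e+00,  4.91598666e-01,  1.55948434e+00,  2.21841154e-05,
        1.09168308e+00, -1.05632399e-01]), 'dq': array([ 0.0010123 , -0.00147209,  0.00325391, -0.00045638, -0.00066912,
       -0.00045292]), 'joint_torque': array([-2.57324034e-03, -6.18429565e+01, -2.61595917e+01, -1.16861834e-04,
        4.02966063e-03, -4.22006724e-05]), 'eef_pos': array([198.12806415, 592.48865808, 208.49144106]), 'tcp_rot': array([-1.64299212e-04,  1.60689031e-01,  9.87004909e-01, -5.63328626e-04]), 'force': array([-0.08719777, -0.64373339, -0.7241224 ]), 'wrist_torque': array([-0.00302889, -0.01322532, -0.02230737]), 'finger_gap': 1.0021504389086184}
side [[474.65191801   0.         254.73165351]
 [  0.         474.65191801 187.62919511]
 [  0.           0.           1.        ]] [-0.12342592  0.          0.          0.          0.        ] [[-9.99447328e-01 -3.24407746e-02 -7.25496813e-03  4.98377402e+02]
 [ 1.20383686e-02 -5.56649174e-01  8.30660445e-01 -9.99793884e+01]
 [-3.09857403e-02  8.30114024e-01  5.56732064e-01 -1.24407325e+03]
 [ 0.00000000e+00  0.00000000e+00  0.00000000e+00  1.00000000e+00]]
top [[448.15285341   0.         258.14104576]
 [  0.         448.15285341 191.87779899]
 [  0.           0.           1.        ]] [-0.13307186  0.          0.          0.          0.        ] [[ 1.78957176e-03 -9.99875227e-01  1.56948135e-02 -8.39884144e+01]
 [ 9.87323520e-01  4.25761319e-03  1.58663603e-01 -5.05727270e+02]
 [-1.58710629e-01  1.52119186e-02  9.87207949e-01 -1.49179020e+03]
 [ 0.00000000e+00  0.00000000e+00  0.00000000e+00  1.00000000e+00]]
```

View pics/side0.png

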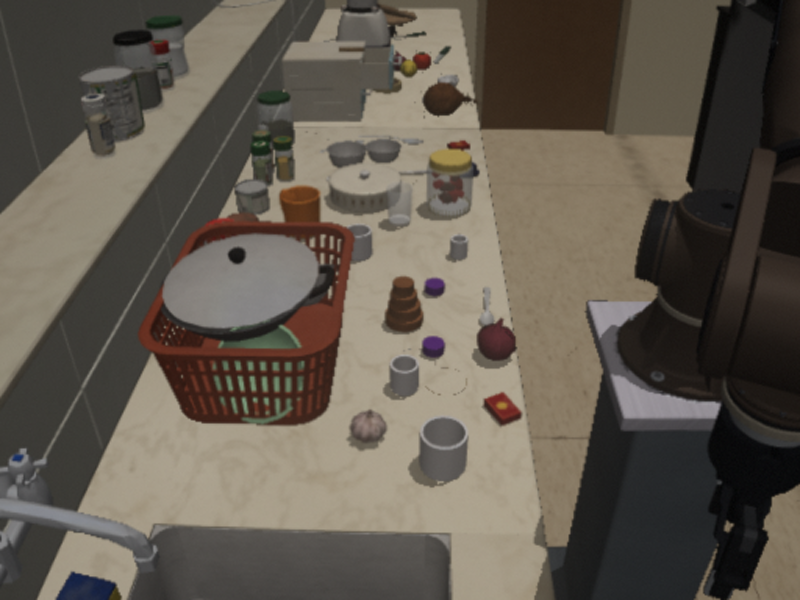

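View pics/top0.png

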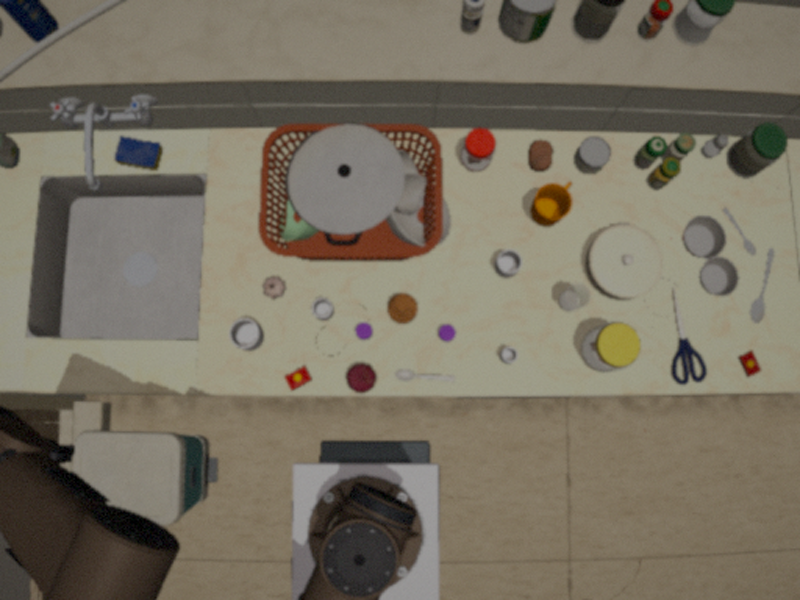

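```bash
cat > h.py <<'E'
import numpy as np,cv2,pickle
def ray(c,u,v):
    p=cv2.undistortPoints(np.array([[[u,v]]],float),c["K"],c["D"])[0,0]
    W=c["world_to_cam"];R=W[:3,:3];t=W[:3,3]
    d=R.T@np.array([p[0],-p[1],-1.]);return -R.T@t,d
def onz(c,u,v,z):
    o,d=ray(c,u,v);return o+d*(z-o[2])/d[2]
def proj(c,P):
    W=c["world_to_cam"];q=W[:3,:3]@np.asarray(P,float)+W[:3,3]
    r=cv2.projectPoints(np.array([[q[0],-q[1],-q[2]]]),np.zeros(3),np.zeros(3),c["K"],c["D"])[0];return r[0,0]
def crop(c,u0,v0,u1,v1,s,name):
    cv2.imwrite(name,cv2.resize(c["image"][v0:v1,u0:u1,::-1],None,fx=s,fy=s,interpolation=cv2.INTER_CUBIC))
def depthpts(c):
    h,w=c["depth"].shape
    uu,vv=np.meshgrid(np.arange(w),np.arange(h))
    p=cv2.undistortPoints(np.stack([uu,vv],-1).reshape(-1,1,2).astype(float),c["K"],c["D"]).reshape(h,w,2)
    d=c["depth"]
    cam=np.stack([p[...,0]*d,-p[...,1]*d,-d],-1)
    W=c["world_to_cam"];return (cam-W[:3,3])@W[:3,:3]
E
python3 - <<'E'
from h import *
t=pickle.load(open("pics/top0.pkl","rb"));s=pickle.load(open("pics/side0.pkl","rb"))
crop(t,140,150,345,260,3.9,"pics/tc.png")
crop(s,210,130,350,320,3.1,"pics/sc.png")
E
```

```text
(no output)
```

View pics/tc.png

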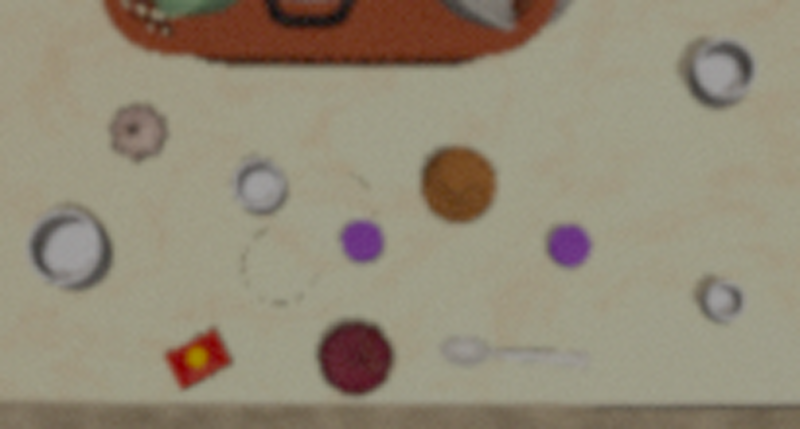

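View pics/sc.png

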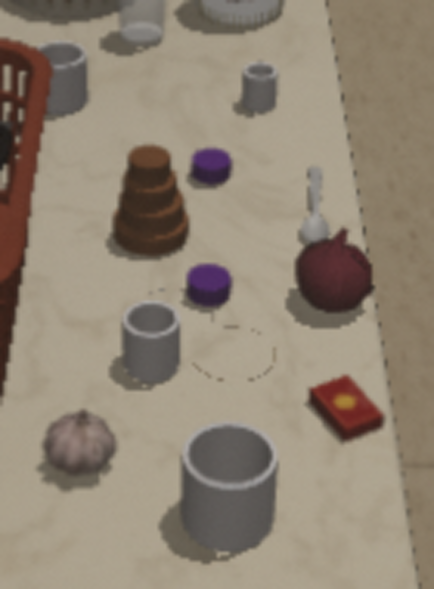

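Run:
```python
from h import *
t=pickle.load(open("pics/top0.pkl","rb"));s=pickle.load(open("pics/side0.pkl","rb"))
# tea glass ring hypotheses
ut,vt=140+280/3.9,150+266/3.9; us,vs=210+232/3.1,130+353/3.1
for z in(0,86):print("ring",z,onz(t,ut,vt,z).round(),onz(s,us,vs,z).round())
ut,vt=140+365/3.9,150+183/3.9; us,vs=210+160/3.1,130+291/3.1
for z in(0,86):print("arc",z,onz(t,ut,vt,z).round(),onz(s,us,vs,z).round())
for c in(t,s):
    P=depthpts(c);ok=(c["depth"]>0)
    m=ok&(P[...,2]>8)&(P[...,0]>380)&(P[...,0]<720)&(P[...,1]>-450)&(P[...,1]<350)&(P[...,2]<150)
    n,l,st,ce=cv2.connectedComponentsWithStats(m.astype(np.uint8))
    for i in range(1,n):
        if st[i,4]<15: continue
        q=P[l==i];top=q[q[:,2]>np.percentile(q[:,2],97)-4]
        print(st[i],"lo",np.percentile(q,2,axis=0).round(),"hi",np.percentile(q,98,axis=0).round(),"med top",np.median(top,0).round(), (0.5*(top.min(0)+top.max(0))).round())
    print()
    f=ok&(P[...,0]>450)&(P[...,0]<600)&(P[...,1]>-200)&(P[...,1]<200)&(abs(P[...,2])<8)
    print("table z",np.median(P[f],0))
```

```text
ring 0 [419.  78.   0.] [420.  83.   0.]
ring 86 [410.  71.  86.] [425. 183.  86.]
arc 0 [494.   3.   0.] [480.   3.   0.]
arc 86 [481.  -0.  86.] [478. 112.  86.]
[ 170  124  109   36 1505] lo [ 622. -144.    8.] hi [716. 204. 133.] med top [665.  33. 133.] [668.  30. 136.]
[339 128  27  18 189] lo [ 679. -448.   10.] hi [ 719. -369.   94.] med top [ 689. -400.   92.] [ 699. -408.   94.]
[280 134  10  23  96] lo [ 632. -188.   15.] hi [ 717. -160.   64.] med top [ 633. -162.   63.] [ 632. -160.   62.]
[212 149   9   4  18] lo [652.  54.   8.] hi [665.  81.  16.] med top [655.  63.  13.] [656.  66.  14.]
[316 159  18  19 193] lo [ 566. -339.    8.] hi [ 617. -286.   62.] med top [ 587. -318.   60.] [ 592. -313.   61.]
[191 164  73   3 148] lo [596. -92.   9.] hi [609. 143.  75.] med top [596. -17.  74.] [596. -14.  75.]
[167 176  16  15 170] lo [515. 184.  20.] hi [560. 230.  48.] med top [536. 205.  47.] [538. 207.  50.]
[357 181  12  18  90] lo [ 487. -449.   10.] hi [ 537. -429.   88.] med top [ 503. -437.   86.] [ 512. -440.   87.]
[248 187  20  20 300] lo [ 463. -110.   14.] hi 
[... 1543 characters left out ...]
37. -174.   23.]
[154 200  48  23 467] lo [645. -81.   8.] hi [719. 152. 148.] med top [685. 144. 146.] [684. 133. 146.]
[ 148  210   70   61 2175] lo [593.  91.   9.] hi [716. 211. 144.] med top [656. 210. 142.] [655. 194. 143.]
[270 215  14  13 146] lo [424.  -9.   9.] hi [458.  27.  23.] med top [440.   8.  21.] [441.   8.  21.]
[249 227  19  25 414] lo [465.  77.  10.] hi [509. 122.  50.] med top [488. 100.  48.] [487.  98.  49.]
[223 262  24  22 374] lo [513. 197.  11.] hi [559. 235.  48.] med top [535. 211.  45.] [537. 212.  46.]
[ 268  266   32   40 1076] lo [398. 233.  10.] hi [459. 296.  65.] med top [428. 263.  64.] [427. 264.  64.]

table z [538.95609321  41.27968504  -1.44585153]
```

```bash
cat >> h.py <<'E'
from scipy.optimize import least_squares
def rimfit(c,xy,D,h,wall=4.5):
    P=depthpts(c);d=np.hypot(P[...,0]-xy[0],P[...,1]-xy[1])
    m=(c["depth"]>0)&(d<D/2+14)&(P[...,2]>h*0.6)&(P[...,2]<h+15)
    zt=np.percentile(P[m][:,2],95); q=P[m&(P[...,2]>zt-5)]
    r=D/2-wall/2
    f=lambda p:np.hypot(q[:,0]-p[0],q[:,1]-p[1])-r
    s=least_squares(f,xy,loss="soft_l1",f_scale=1.5)
    return s.x.round(1),zt.round(1),len(q),np.median(abs(f(s.x))).round(1)
def discfit(c,xy,R,z):
    """centre of brown disc top via colour mask edge in top region; depth centroid"""
    P=depthpts(c);d=np.hypot(P[...,0]-xy[0],P[...,1]-xy[1])
    m=(c["depth"]>0)&(d<R+15)&(abs(P[...,2]-z)<5)
    q=P[m];return q.mean(0).round(1),len(q),np.sqrt(len(q))
POTS={"small":((392,-311),36,42),"medium":((488,97),46,50),"large":((590,-313),56,58),"largest":((428,263),66,66)}
E
python3 - <<'E'
from h import *
t=pickle.load(open("pics/top0.pkl","rb"));s=pickle.load(open("pics/side0.pkl","rb"))
for k,(xy,D,h) in POTS.items(): print(k,rimfit(t,xy,D,h),rimfit(s,xy,D,h))
for c,n in((t,"top"),(s,"side")):
    P=depthpts(c);ok=c["depth"]>0
    for D,zt in((38,88),(48,66),(58,44),(68,22)):
        d=np.hypot(P[...,0]-494,P[...,1]+78)
        m=ok&(d<D/2+6)&(abs(P[...,2]-zt-(2.5 if n=="top" else -1))<4)
        q=P[m];f=lambda p:np.maximum(0,np.hypot(q[:,0]-p[0],q[:,1]-p[1])-D/2)
        print(n,D,len(q),q.mean(0).round(1),q.min(0).round(),q.max(0).round())
    print(n,"purple",discfit(c,(440,4),19,25 ),discfit(c,(438,-177),19,25))
E
```

```text
small (array([ 387.7, -311.5]), np.float64(47.2), 17, np.float64(0.7)) (array([ 387.4, -309.7]), np.float64(41.7), 39, np.float64(1.4))
medium (array([488.3,  94.9]), np.float64(53.5), 31, np.float64(1.0)) (array([487. ,  98.9]), np.float64(49.9), 95, np.float64(1.3))
large (array([ 591.9, -312.6]), np.float64(61.9), 32, np.float64(1.1)) (array([ 591.5, -311.2]), np.float64(57.4), 51, np.float64(1.7))
largest (array([430.2, 260.9]), np.float64(70.1), 39, np.float64(1.1)) (array([428.2, 264.5]), np.float64(65.0), 201, np.float64(1.1))
top 38 64 [493.7 -79.4  89.7] [478. -98.  87.] [511. -61.  94.]
top 48 31 [488.5 -76.9  68.2] [ 471. -102.   65.] [515. -58.  72.]
top 58 26 [479.6 -75.3  45.9] [ 470. -106.   43.] [508. -55.  49.]
top 68 50 [489.2 -83.3  23.5] [ 460. -113.   21.] [526. -48.  28.]
top purple (array([441.8,   3.9,  23.6]), 64, np.float64(8.0)) (array([ 438.2, -179. ,   23.7]), 66, np.float64(8.12403840463596))
side 38 96 [493.4 -74.3  86.1] [476. -94.  83.] [511. -56.  90.]
side 48 73 [492.5 -64.8  64.2] [470. -87.  61.] [516. -50.  68.]
side 58 89 [490.5 -60.9  42.4] [464. -87.  39.] [520. -45.  47.]
side 68 93 [492.  -58.1  20.4] [459. -92.  17.] [525. -43.  25.]
side purple (array([440.1,   8.4,  21.2]), 67, np.float64(8.18535277187245)) (array([ 437.3, -173.7,   21.6]), 39, np.float64(6.244997998398398))
```

```bash
cat > go.py <<'E'
import sys,numpy as np
from rig import env
from scipy.spatial.transform import Rotation as Rn
def plan(*targets,yaw=0):
    o=env.get_obs();w,x,y,z=o["tcp_rot"];R=Rn.from_quat([x,y,z,w])
    T=Rn.from_euler('z',yaw,degrees=True)*Rn.from_quat([0,1,0,0])
    dr=(R.inv()*T).as_rotvec(degrees=True)
    print("t",round(o["time"],2),"pos",o["eef_pos"].round(1),"F",o["force"].round(1),"gap",round(o["finger_gap"]*85,1),"drot",dr.round(2))
    for t in targets:
        d=np.array(t,float)-o["eef_pos"];print(t,"travel_m",(R.inv().apply(d)/1000).round(4),"rows",np.ceil(np.linalg.norm(d)/62.5))
if __name__=="__main__":
    a=[float(v) for v in sys.argv[1:]]
    plan(*[a[i:i+3] for i in range(0,len(a)//3*3,3)],yaw=a[-1] if len(a)%3 else 0)
E
python3 go.py 470 250 200 493.5 -77 150
```

```text
t 0.1 pos [198.1 592.5 208.6] F [0.  0.4 0.2] gap 85.1 drot [-5.000e-02 -1.000e-02 -1.849e+01]
[470.0, 250.0, 200.0] travel_m [-0.3665 -0.2386  0.0088] rows 7.0
[493.5, -77.0, 150.0] travel_m [-0.4925 -0.5412  0.0591] rows 12.0
```

Candidates for the lids (side view, 800x600 pixels):
- The brown stack at (404,305) is my choice. It has four steps and is 88 mm tall by depth.
- The purple discs at (434,287) and (433,346) have lid_small's shape but are excluded by colour.
- The onion at (497,340) is not a disc.

Candidates for the pots:
- The white cylinders at (459,247) small, (404,375) medium, (358,243) large and (443,448) largest match by measured rim height and diameter.
- The grey bowls at (347,153) and (383,150) and the glass at (400,205) are not pots.

The close crops confirm this. The stack is at crop (150,200). The tea glass is almost invisible, showing as a dotted base ring at crop (232,353), which gives (419,80).

Call:
send_rows:
  delta_rot:
    - [0,0,-9]
    - [0,0,-18.5]
    - [0,0,-18.5]
    - [0,0,-18.5]
    - [0,0,-18.5]
    - [0,0,-18.5]
    - [0,0,-18.5]
    - [0,0,-18.5]
    - [0,0,-18.5]
  travel:
    - [-0.0525,-0.034,0]
    - [-0.105,-0.068,0]
    - [-0.157,-0.102,0]
    - [-0.21,-0.136,0]
    - [-0.262,-0.17,0]
    - [-0.314,-0.204,0]
    - [-0.3665,-0.2386,0]
    - [-0.3665,-0.2386,0]
    - [-0.3665,-0.2386,0]
  grip: [0.75,0.75,0.75,0.75,0.75,0.75,0.75,0.75,0.75]
  newtons: 25

```text
time: 1.23
eef_pos: [469.8, 250.2, 208.9]
tcp_rot: [-0.0, 0.0, 1.0, 0.0]
force: [-0.7, 0.2, -0.3]
finger_gap: 0.748
```

```bash
python3 go.py 493.5 -77 150 493.5 -77 69.5
```

```text
t 1.23 pos [469.8 250.2 208.9] F [-0.7  0.2 -0.3] gap 63.6 drot [ 0.   -0.04 -0.04]
[493.5, -77.0, 150.0] travel_m [-0.0239 -0.3272  0.0588] rows 6.0
[493.5, -77.0, 69.5] travel_m [-0.024  -0.3272  0.1393] rows 6.0
```

Call:
send_rows:
  delta_rot:
    - [0,0,0]
    - [0,0,0]
    - [0,0,0]
    - [0,0,0]
    - [0,0,0]
    - [0,0,0]
    - [0,0,0]
    - [0,0,0]
  travel:
    - [-0.004,-0.055,0.01]
    - [-0.008,-0.11,0.02]
    - [-0.012,-0.165,0.03]
    - [-0.016,-0.22,0.04]
    - [-0.02,-0.275,0.05]
    - [-0.024,-0.3272,0.0588]
    - [-0.024,-0.3272,0.0588]
    - [-0.024,-0.3272,0.0588]
  grip: [0.75,0.75,0.75,0.75,0.75,0.75,0.75,0.75]

```text
time: 2.22
eef_pos: [494.0, -75.7, 150.3]
tcp_rot: [-0.0, -0.001, 1.0, 0.0]
force: [-0.1, -0.5, -0.2]
finger_gap: 0.75
```

```bash
python3 go.py 493.5 -77 70
python3 - <<'E'
from h import *
from rig import eyes
for n in("top","side"):
    c=eyes.camera(n);pickle.dump(c,open(f"pics/{n}1.pkl","wb"))
    if n=="side":crop(c,200,110,330,250,4,"pics/s1.png")
    else: crop(c,200,150,320,250,4,"pics/t1.png")
E
```

```text
t 2.23 pos [494.  -75.7 150.3] F [-0.1 -0.5 -0.2] gap 63.7 drot [ 0.02 -0.02  0.07]
[493.5, -77.0, 70.0] travel_m [ 0.0005 -0.0014  0.0803] rows 2.0
```

View pics/s1.png

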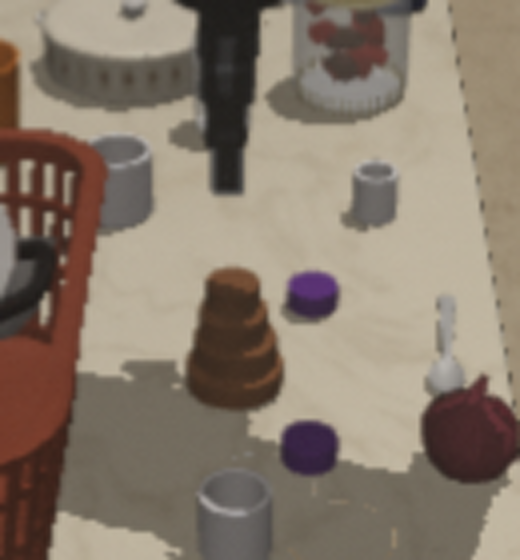

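The gripper hangs over the stack, with the finger at crop (228,150) above the stack top at (233,283). I'll go down onto lid_small.

Call:
send_rows:
  delta_rot:
    - [0,0,0]
    - [0,0,0]
    - [0,0,0]
    - [0,0,0]
    - [0,0,0]
    - [0,0,0]
    - [0,0,0]
  travel:
    - [0,-0.0005,0.03]
    - [0,-0.0005,0.055]
    - [0,-0.0005,0.07]
    - [0,-0.0005,0.08]
    - [0,-0.0005,0.08]
    - [0,-0.0005,0.08]
    - [0,-0.0005,0.08]
  grip: [0.75,0.75,0.75,0.75,0.75,0.75,0.75]

```text
time: 3.2
eef_pos: [494.4, -77.6, 70.9]
tcp_rot: [0.001, -0.0, 1.0, -0.0]
force: [0.7, 0.6, 1.6]
finger_gap: 0.752
```

Call:
send_rows:
  delta_rot:
    - [0,0,0]
    - [0,0,0]
    - [0,0,0]
    - [0,0,0]
    - [0,0,0]
    - [0,0,0]
  travel:
    - [0,0,0]
    - [0,0,0]
    - [0,0,0]
    - [0,0,0]
    - [0,0,0]
    - [0,0,0]
  grip: [0.6,0.5,0.42,0.38,0.36,0.36]
  newtons: 25

```text
time: 3.95
eef_pos: [494.2, -77.5, 70.3]
tcp_rot: [0.0, -0.0, 1.0, 0.0]
force: [0.3, 0.4, -0.1]
finger_gap: 0.357
```

```bash
python3 go.py 493.5 -77 71
python3 - <<'E'
from h import *
from rig import eyes
c=eyes.camera("side");crop(c,200,110,330,250,4,"pics/s2.png")
E
```

```text
t 3.95 pos [494.2 -77.5  70.3] F [ 0.3  0.4 -0.1] gap 30.4 drot [0.01 0.   0.01]
[493.5, -77.0, 71.0] travel_m [ 0.0007  0.0005 -0.0007] rows 1.0
```

View pics/s2.png

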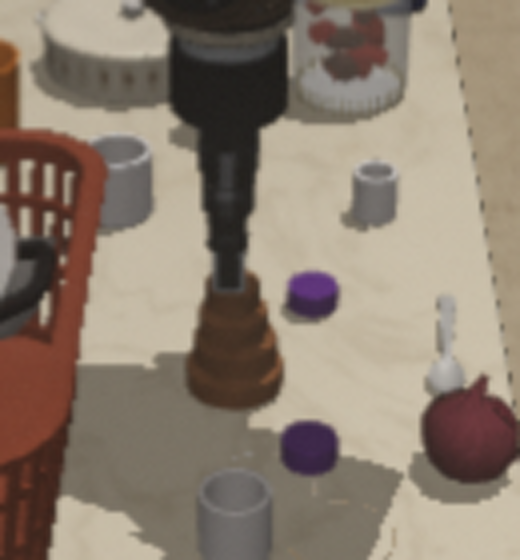

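Run:
```python
from h import *
s=pickle.load(open("pics/side0.pkl","rb"))
for z in(60,70,80,90): print(z,[((proj(s,(494,y,z))-[200,110])*4).round() for y in(-77+15,-77+19,-77+34)])
```

```text
60 [array([228., 325.]), array([228., 328.]), array([227., 341.])]
70 [array([228., 313.]), array([228., 316.]), array([227., 329.])]
80 [array([228., 300.]), array([228., 303.]), array([227., 316.])]
90 [array([228., 288.]), array([228., 291.]), array([227., 303.])]
```

Run:
```python
from h import *
from rig import eyes
c=eyes.camera("side");crop(c,235,140,285,215,8,"pics/s3.png");pickle.dump(c,open("pics/side3.pkl","wb"))
P=depthpts(c)
for v in range(166,202,1): print(v,P[v,257].round(),c["depth"][v,257])
```

```text
166 [492. -20. 165.] 1184.0176
167 [493. -22. 161.] 1188.0385
168 [493. -40. 147.] 1210.925
169 [493. -32. 149.] 1203.2693
170 [493. -32. 146.] 1205.0308
171 [493. -33. 142.] 1207.5682
172 [493. -31. 140.] 1207.1633
173 [493. -47. 127.] 1227.9132
174 [493. -49. 123.] 1231.8293
175 [493. -48. 121.] 1231.6002
176 [493. -47. 118.] 1232.6852
177 [493. -49. 114.] 1236.3419
178 [494. -51. 110.] 1240.3242
179 [494. -53. 105.] 1244.8156
180 [494. -49. 105.] 1241.7133
181 [494. -53.  98.] 1248.7771
182 [494. -52.  96.] 1248.4543
183 [494. -63.  86.] 1263.6493
184 [494. -59.  86.] 1260.2942
185 [494. -63.  79.] 1267.4529
186 [494. -58.  80.] 1263.0529
187 [494. -56.  78.] 1262.5608
188 [494. -54.  76.] 1262.1746
189 [494. -61.  68.] 1272.2402
190 [494. -61.  65.] 1274.2607
191 [494. -57.  64.] 1270.6578
192 [494. -52.  65.] 1266.2881
193 [494. -53.  60.] 1270.2798
194 [494. -54.  56.] 1272.7764
195 [494. -56.  52.] 1277.4872
196 [494. -55.  49.] 1277.2429
197 [494. -58.  44.] 1282.6588
198 [494. -59.  40.] 1286.4735
199 [494. -55.  39.] 1283.4432
200 [494. -50.  39.] 1279.1825
201 [494. -44.  40.] 1273.8638
```

View pics/s3.png

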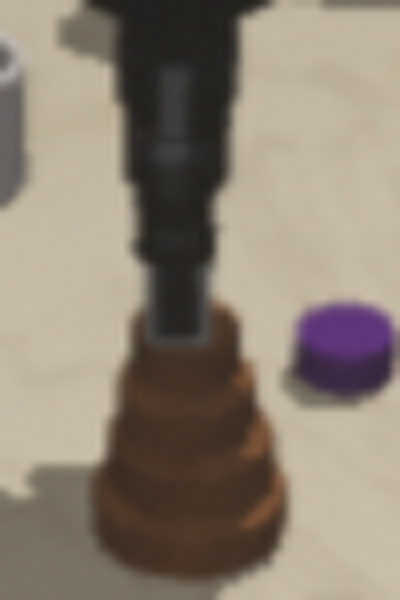

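Run:
```python
from h import *
s=pickle.load(open("pics/side1.pkl","rb"))
P=depthpts(s)
for v in range(145,165,1): print(v,P[v,257].round())
```

```text
145 [492. -11. 229.]
146 [492.  -9. 228.]
147 [492. -29. 214.]
148 [492. -25. 213.]
149 [493. -32. 207.]
150 [493. -29. 205.]
151 [493. -30. 202.]
152 [492. -27. 201.]
153 [493. -30. 197.]
154 [493. -34. 191.]
155 [493. -32. 190.]
156 [493. -27. 190.]
157 [493. -34. 183.]
158 [493. -38. 177.]
159 [ 502. -336.   -0.]
160 [ 502. -333.   -2.]
161 [ 502. -326.   -2.]
162 [ 502. -318.   -1.]
163 [ 501. -311.   -0.]
164 [ 501. -306.   -1.]
```

The picture shows the finger tip at crop (180,340), just above lid_small. The opening of 30 mm also shows nothing was gripped. The tips stand about 22 mm higher than the stated TCP, so I'll reopen and go lower by measurement.

Call:
send_rows:
  delta_rot:
    - [0,0,0]
    - [0,0,0]
    - [0,0,0]
    - [0,0,0]
    - [0,0,0]
    - [0,0,0]
    - [0,0,0]
    - [0,0,0]
  travel:
    - [0,0,0]
    - [0,0,0]
    - [0,0,0]
    - [0,0,0]
    - [0,0,0.008]
    - [0,0,0.016]
    - [0,0,0.02]
    - [0,0,0.02]
  grip: [0.7,0.7,0.7,0.7,0.7,0.7,0.7,0.7]

```text
time: 5.05
eef_pos: [494.0, -77.4, 49.8]
tcp_rot: [-0.0, -0.0, 1.0, 0.0]
force: [0.7, 0.0, -0.9]
finger_gap: 0.699
```

Call:
send_rows:
  delta_rot:
    - [0,0,0]
    - [0,0,0]
    - [0,0,0]
    - [0,0,0]
    - [0,0,0]
    - [0,0,0]
  travel:
    - [0,0,0]
    - [0,0,0]
    - [0,0,0]
    - [0,0,0]
    - [0,0,0]
    - [0,0,0]
  grip: [0.6,0.5,0.44,0.4,0.36,0.36]
  newtons: 20

```text
time: 5.8
eef_pos: [494.3, -77.5, 50.5]
tcp_rot: [0.0, -0.0, 1.0, -0.0]
force: [0.8, 0.3, 5.7]
finger_gap: 0.432
```

```bash
python3 go.py 493.5 -77 71
python3 - <<'E'
from h import *
from rig import eyes
c=eyes.camera("side");crop(c,235,140,285,215,8,"pics/s4.png")
E
```

```text
t 5.8 pos [494.3 -77.5  50.5] F [0.8 0.3 5.7] gap 36.7 drot [-0.    0.02  0.01]
[493.5, -77.0, 71.0] travel_m [ 0.0008  0.0005 -0.0205] rows 1.0
```

View pics/s4.png

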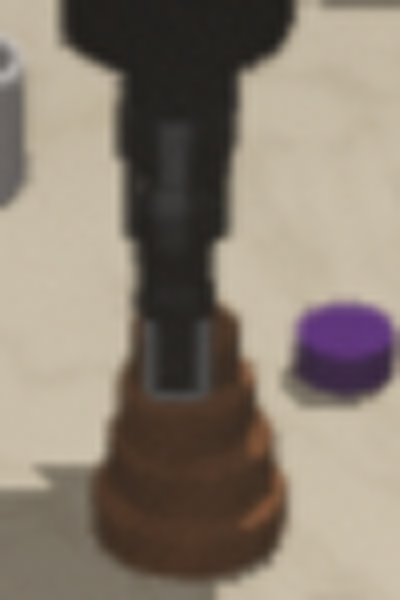

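The tip at crop (180,395) reaches down the side of lid_small, and the opening of 36.7 mm shows a grip. Lifting.

Call:
send_rows:
  delta_rot:
    - [0,0,0]
    - [0,0,0]
    - [0,0,0]
    - [0,0,0]
    - [0,0,0]
    - [0,0,0]
    - [0,0,0]
    - [0,0,0]
  travel:
    - [0,0,-0.002]
    - [0,0,-0.006]
    - [0,0,-0.02]
    - [0,0,-0.05]
    - [0,0,-0.08]
    - [0,0,-0.1]
    - [0,0,-0.1]
    - [0,0,-0.1]
  grip: [0.36,0.36,0.36,0.36,0.36,0.36,0.36,0.36]

```text
time: 6.85
eef_pos: [493.8, -77.4, 150.0]
tcp_rot: [-0.0, -0.0, 1.0, 0.0]
force: [-0.4, -0.2, -0.6]
finger_gap: 0.433
```

```bash
python3 go.py 387.5 -310.5 150
python3 - <<'E'
from h import *
from rig import eyes
c=eyes.camera("side");crop(c,200,80,330,220,4,"pics/s5.png");pickle.dump(c,open("pics/side5.pkl","wb"))
t=eyes.camera("top");pickle.dump(t,open("pics/top5.pkl","wb"));crop(t,200,150,330,250,5,"pics/t5.png")
E
```

```text
t 6.85 pos [493.8 -77.4 150. ] F [-0.4 -0.2 -0.6] gap 36.8 drot [ 0.01 -0.02  0.01]
[387.5, -310.5, 150.0] travel_m [ 0.1064 -0.2331 -0.    ] rows 5.0
```

View pics/s5.png

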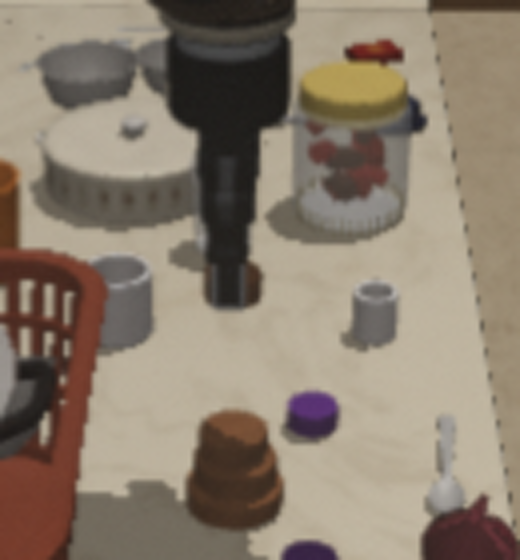

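View pics/t5.png

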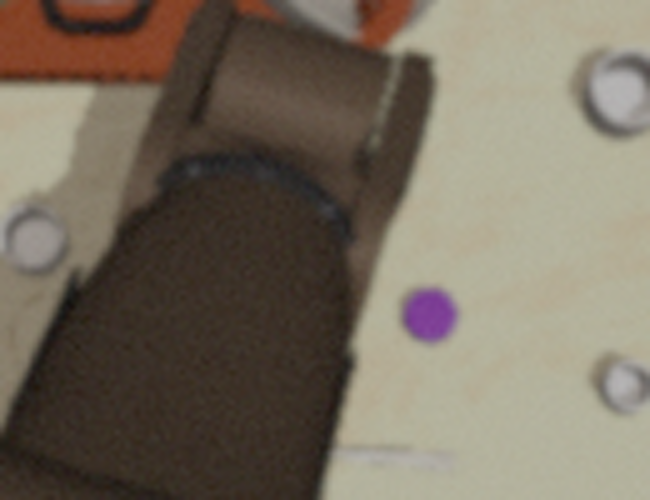

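Run:
```python
from h import *
s=pickle.load(open("pics/side5.pkl","rb"))
im=s["image"].astype(int);P=depthpts(s)
hsv=cv2.cvtColor(s["image"],cv2.COLOR_RGB2HSV)
for v in range(142,160):
    row=im[v,245:272];print(v,''.join('B' if (r-b>20) and r<170 and r>45 and r-b>0.35*r else ('k' if r+g+b<140 else '.') for r,g,b in row))
q=P[143:156,250:267];
print(P[143:158,263].round(0).tolist()); print(P[150,248:268].round().tolist())
for x in(470,494,513): print(proj(s,(x,-77,178)))
```

```text
142 .......kkkkkkkkkk..........
143 .......kkkkkkkkk...........
144 .......kkkkkkkkk...........
145 .......kkkkkkkkk...........
146 .........kkkkkk..B.........
147 ..........kkkkk..BB........
148 ..........kkkkk..BBB.......
149 ..........kkkkk..BBB.......
150 ..........kkkkk..BBB.......
151 ..........kkkkk..BB........
152 ..........kkkkk..BB........
153 ..........kkkkk..BB........
154 ..........kkkkk..BB........
155 ..........kkkkk............
156 ...........................
157 ...........................
158 ...........................
159 ...........................
[[485.0, -449.0, -2.0], [485.0, -441.0, -2.0], [484.0, -433.0, -1.0], [479.0, -88.0, 184.0], [478.0, -74.0, 189.0], [479.0, -76.0, 185.0], [478.0, -70.0, 186.0], [478.0, -66.0, 185.0], [478.0, -63.0, 184.0], [478.0, -63.0, 181.0], [478.0, -63.0, 178.0], [478.0, -65.0, 174.0], [478.0, -63.0, 172.0], [483.0, -359.0, -2.0], [483.0, -352.0, -2.0]]
[[534.0, -396.0, -1.0], [531.0, -396.0, -1.0], [527.0, -396.0, -1.0], [509.0, -68.0, 183.0], [507.0, -68.0, 183.0], [503.0, -52.0, 193.0], [501.0, -48.0, 195.0], [498.0, -45.0, 196.0], [496.0, -48.0, 195.0], [493.0, -50.0, 194.0], [491.0, -47.0, 196.0], [488.0, -46.0, 196.0], [486.0, -55.0, 191.0], [483.0, -61.0, 188.0], [481.0, -67.0, 184.0], [478.0, -66.0, 185.0], [476.0, -68.0, 184.0], [477.0, -396.0, -0.0], [474.0, -397.0, -1.0], [470.0, -397.0, -1.0]]
[266.30008714 150.26199304]
[257.00078914 150.17025493]
[249.64631319 150.10022392]
```

Call:
send_rows:
  delta_rot:
    - [0,0,0]
    - [0,0,0]
    - [0,0,0]
    - [0,0,0]
    - [0,0,0]
    - [0,0,0]
    - [0,0,0]
    - [0,0,0]
    - [0,0,0]
    - [0,0,0]
    - [0,0,0]
    - [0,0,0]
  travel:
    - [0.018,-0.039,0]
    - [0.036,-0.078,0]
    - [0.054,-0.117,0]
    - [0.072,-0.156,0]
    - [0.09,-0.195,0]
    - [0.1056,-0.233,0]
    - [0.1056,-0.233,0.02]
    - [0.1056,-0.233,0.05]
    - [0.1056,-0.233,0.08]
    - [0.1056,-0.233,0.1]
    - [0.1056,-0.233,0.11]
    - [0.1056,-0.233,0.11]
  grip: [0.36,0.36,0.36,0.36,0.36,0.36,0.36,0.36,0.36,0.36,0.36,0.36]

```text
time: 8.45
eef_pos: [388.4, -310.3, 39.7]
tcp_rot: [-0.0, -0.0, 1.0, 0.001]
force: [0.0, -0.1, -0.7]
finger_gap: 0.432
```

```bash
python3 go.py 388.2 -310.6 23.5
python3 - <<'E'
from h import *
from rig import eyes
c=eyes.camera("side");crop(c,250,110,330,200,6,"pics/s6.png");pickle.dump(c,open("pics/side6.pkl","wb"))
E
```

```text
t 8.45 pos [ 388.4 -310.3   39.7] F [ 0.  -0.1 -0.7] gap 36.7 drot [ 0.07 -0.06  0.  ]
[388.2, -310.6, 23.5] travel_m [ 0.0002 -0.0003  0.0162] rows 1.0
```

View pics/s6.png

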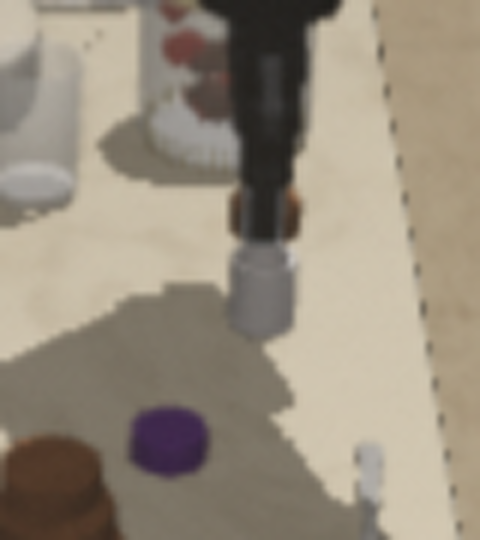

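Run:
```python
from h import *
s=pickle.load(open("pics/side6.pkl","rb"))
for z in (0,21,42,69): print(z,(proj(s,(387.5,-310.5,z))-[250,110])*6)
```

```text
0 [256.07789019 320.09279733]
21 [257.52019864 285.95629311]
42 [258.97615246 251.30469184]
69 [260.86804194 205.98320519]
```

Lid edges at crop x 230 to 301 and pot edges at 230 to 297: centred to within 1 mm. Lowering.

Call:
send_rows:
  delta_rot:
    - [0,0,0]
    - [0,0,0]
    - [0,0,0]
    - [0,0,0]
    - [0,0,0]
    - [0,0,0]
  travel:
    - [0,0,0.006]
    - [0,0,0.011]
    - [0,0,0.014]
    - [0,0,0.0155]
    - [0,0,0.0165]
    - [0,0,0.0165]
  grip: [0.36,0.36,0.36,0.36,0.36,0.36]

```text
time: 9.25
eef_pos: [388.6, -310.5, 23.8]
tcp_rot: [0.0, -0.0, 1.0, 0.0]
force: [-0.4, -0.2, -0.4]
finger_gap: 0.433
```

Call:
send_rows:
  delta_rot:
    - [0,0,0]
    - [0,0,0]
    - [0,0,0]
  travel:
    - [0,0,0.0005]
    - [0,0,0.001]
    - [0,0,0.001]
  grip: [0.36,0.36,0.36]

```text
time: 9.62
eef_pos: [388.6, -310.5, 22.8]
tcp_rot: [0.0, -0.0, 1.0, -0.0]
force: [-0.6, -0.1, 0.1]
finger_gap: 0.428
```

```bash
python3 go.py 388.2 -310.6 22;python3 - <<'E'
from h import *
from rig import eyes
c=eyes.camera("side");crop(c,250,110,330,200,6,"pics/s7.png");pickle.dump(c,open("pics/side7.pkl","wb"))
E
```

```text
t 9.62 pos [ 388.6 -310.5   22.8] F [-0.6 -0.1  0.1] gap 36.4 drot [-0.    0.01  0.01]
[388.2, -310.6, 22.0] travel_m [ 0.0004 -0.0001  0.0008] rows 1.0
```

View pics/s7.png

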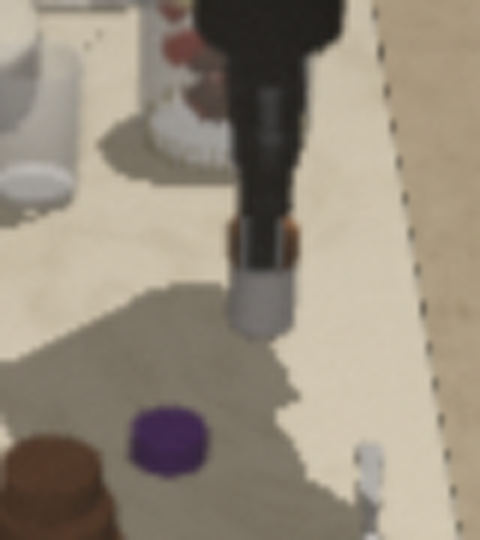

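Call:
send_rows:
  delta_rot:
    - [0,0,0]
    - [0,0,0]
    - [0,0,0]
  travel:
    - [0,0,0.0005]
    - [0,0,0.001]
    - [0,0,0.001]
  grip: [0.36,0.36,0.36]

```text
time: 10.05
eef_pos: [388.7, -310.5, 22.6]
tcp_rot: [0.0, -0.0, 1.0, -0.0]
force: [-0.9, 2.3, 14.1]
finger_gap: 0.433
```

Call:
send_rows:
  delta_rot:
    - [0,0,0]
    - [0,0,0]
    - [0,0,0]
    - [0,0,0]
    - [0,0,0]
    - [0,0,0]
    - [0,0,0]
    - [0,0,0]
    - [0,0,0]
    - [0,0,0]
  travel:
    - [0,0,-0.001]
    - [0,0,-0.001]
    - [0,0,-0.001]
    - [0,0,-0.001]
    - [0,0,-0.001]
    - [0,0,-0.015]
    - [0,0,-0.04]
    - [0,0,-0.08]
    - [0,0,-0.11]
    - [0,0,-0.11]
  grip: [0.43,0.5,0.6,0.65,0.65,0.65,0.7,0.75,0.75,0.75]

```text
time: 11.3
eef_pos: [389.2, -311.1, 134.5]
tcp_rot: [0.002, -0.0, 1.0, -0.002]
force: [0.2, 0.2, 0.2]
finger_gap: 0.752
```

```bash
python3 go.py 388.2 -310.6 22;python3 - <<'E'
from h import *
from rig import eyes
c=eyes.camera("side");crop(c,250,110,330,200,6,"pics/s8.png");pickle.dump(c,open("pics/side8.pkl","wb"))
t=eyes.camera("top");pickle.dump(t,open("pics/top8.pkl","wb"));crop(t,200,150,345,250,5,"pics/t8.png")
E
```

```text
t 11.3 pos [ 389.2 -311.1  134.5] F [0.2 0.2 0.2] gap 63.9 drot [-0.19  0.19  0.01]
[388.2, -310.6, 22.0] travel_m [0.0014 0.0009 0.1125] rows 2.0
```

View pics/s8.png

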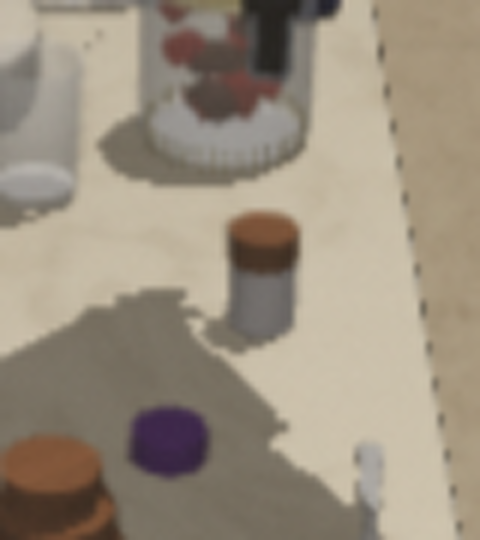

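View pics/t8.png

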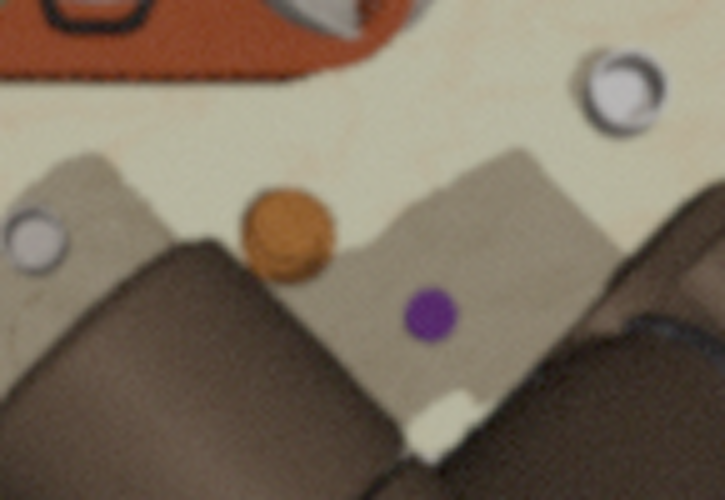

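lid_small sits level on pot_small at crop (264,243), with no gap. Now I measure the medium lid on top of the stack.

```bash
cat >> h.py <<'E'
def topdisc(c,xy,R,z,zo):
    P=depthpts(c);d=np.hypot(P[...,0]-xy[0],P[...,1]-xy[1])
    m=(c["depth"]>0)&(d<R+7)&(abs(P[...,2]-z-zo)<4)
    q=P[m];return q.mean(0).round(1),((q.min(0)+q.max(0))/2).round(1),len(q)
E
python3 - <<'E'
from h import *
t=pickle.load(open("pics/top8.pkl","rb"));s=pickle.load(open("pics/side8.pkl","rb"))
print(topdisc(t,(494,-79),24,66,2.5),topdisc(s,(493.5,-75),24,66,-1.5))
print("small",topdisc(t,(387.5,-311),19,60,3),topdisc(s,(387.5,-310),19,60,-1.5))
E
python3 go.py 493.5 -77 150 493.5 -77 32.5
```

```text
(array([493.6, -80.1,  67.6]), array([493.2, -79.9,  68.5]), 105) (array([492.2, -74. ,  64.4]), array([493.1, -77.9,  64.4]), 149)
t 11.4 pos [ 388.5 -310.4  132.2] F [-0.2 -0.7 -0.4] gap 63.6 drot [-0.03  0.03  0.  ]
[493.5, -77.0, 150.0] travel_m [-0.105   0.2334 -0.0179] rows 5.0
[493.5, -77.0, 32.5] travel_m [-0.105   0.2334  0.0996] rows 5.0h.py:38: RuntimeWarning: Mean of empty slice.
  q=P[m];return q.mean(0).round(1),((q.min(0)+q.max(0))/2).round(1),len(q)
  ret = um.true_divide(
Traceback (most recent call last):
  File "h.py", line 38, in topdisc
    q=P[m];return q.mean(0).round(1),((q.min(0)+q.max(0))/2).round(1),len(q)
                                       ~~~~~^^^
ValueError: zero-size array to reduction operation minimum which has no identity
```

Call:
send_rows:
  delta_rot:
    - [0,0,0]
    - [0,0,0]
    - [0,0,0]
    - [0,0,0]
    - [0,0,0]
    - [0,0,0]
    - [0,0,0]
    - [0,0,0]
    - [0,0,0]
    - [0,0,0]
    - [0,0,0]
    - [0,0,0]
  travel:
    - [-0.018,0.04,-0.018]
    - [-0.036,0.08,-0.018]
    - [-0.054,0.12,-0.018]
    - [-0.072,0.16,-0.018]
    - [-0.09,0.2,-0.018]
    - [-0.1045,0.233,-0.018]
    - [-0.1045,0.233,-0.018]
    - [-0.1045,0.233,0.02]
    - [-0.1045,0.233,0.06]
    - [-0.1045,0.233,0.085]
    - [-0.1045,0.233,0.1]
    - [-0.1045,0.233,0.103]
  grip: [0.85,0.85,0.85,0.85,0.85,0.85,0.85,0.85,0.85,0.85,0.85,0.85]

```text
time: 12.9
eef_pos: [492.6, -77.8, 28.0]
tcp_rot: [-0.001, 0.0, 1.0, 0.0]
force: [0.2, -0.3, 0.2]
finger_gap: 0.851
```

Call:
send_rows:
  delta_rot:
    - [0,0,0]
    - [0,0,0]
    - [0,0,0]
    - [0,0,0]
    - [0,0,0]
    - [0,0,0]
    - [0,0,0]
  travel:
    - [0,0,0]
    - [0,0,0]
    - [0,0,0]
    - [0,0,0]
    - [0,0,0]
    - [0,0,0]
    - [0,0,0]
  grip: [0.75,0.65,0.6,0.55,0.5,0.47,0.47]

```text
time: 13.78
eef_pos: [493.4, -77.5, 29.4]
tcp_rot: [0.001, -0.0, 1.0, -0.0]
force: [-0.9, 0.3, 7.5]
finger_gap: 0.549
```

```bash
python3 go.py 493.5 -77 71
python3 - <<'E'
from h import *
from rig import eyes
c=eyes.camera("side");crop(c,235,140,285,215,8,"pics/s9.png")
E
```

```text
t 13.78 pos [493.4 -77.5  29.4] F [-0.9  0.3  7.5] gap 46.6 drot [-0.01  0.06  0.01]
[493.5, -77.0, 71.0] travel_m [-0.0002  0.0005 -0.0416] rows 1.0
```

View pics/s9.png

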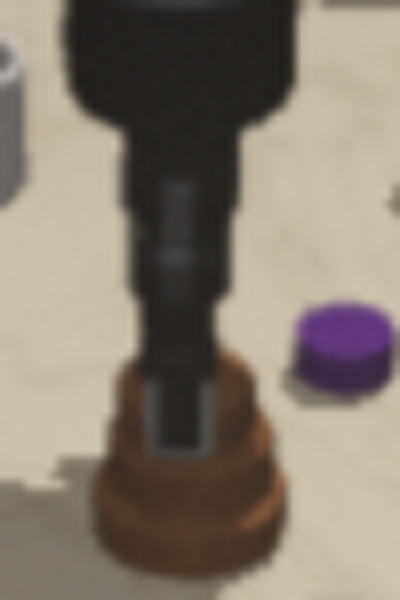

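Gripped at 46.6 mm. Lifting, then looking at how the lid sits in the fingers.

Call:
send_rows:
  delta_rot:
    - [0,0,0]
    - [0,0,0]
    - [0,0,0]
    - [0,0,0]
    - [0,0,0]
    - [0,0,0]
    - [0,0,0]
    - [0,0,0]
  travel:
    - [0,0,-0.002]
    - [0,0,-0.006]
    - [0,0,-0.02]
    - [0,0,-0.05]
    - [0,0,-0.09]
    - [0,0,-0.12]
    - [0,0,-0.12]
    - [0,0,-0.12]
  grip: [0.47,0.47,0.47,0.47,0.47,0.47,0.47,0.47]

```text
time: 14.82
eef_pos: [492.7, -77.4, 148.7]
tcp_rot: [-0.0, -0.0, 1.0, 0.0]
force: [-0.6, 1.0, -1.6]
finger_gap: 0.548
```

```bash
python3 go.py 487.6 97 150
python3 - <<'E'
from h import *
from rig import eyes
c=eyes.camera("side");crop(c,200,80,330,220,4,"pics/s10.png")
P=depthpts(c)
for v in range(145,165,3): 
    m=(c["depth"][v]>0)&(P[v,:,2]>120)&(P[v,:,0]<540)&(P[v,:,0]>440);q=P[v][m]; print(v,q[:,0].max().round(1),q[:,0].min().round(1),(q[:,0].max()+q[:,0].min())/2, np.median(q[:,2]))
E
```

```text
t 14.82 pos [492.7 -77.4 148.7] F [-0.6  1.  -1.6] gap 46.6 drot [ 0.01 -0.01  0.  ]
[487.6, 97.0, 150.0] travel_m [ 0.0051  0.1744 -0.0013] rows 3.0
145 504.3 478.9 491.6066195966522 223.47366146239546
148 514.6 470.8 492.7276610071806 192.80567146463434
151 514.1 470.7 492.3691965611323 188.95060342455162
154 514.4 470.6 492.5246182073602 180.26515191839056
157 509.0 475.6 492.32273583049584 173.61546315150878Traceback (most recent call last):
  File "<stdin>", line 6, in <module>
    return umr_maximum(a, axis, None, out, keepdims, initial, where)
ValueError: zero-size array to reduction operation maximum which has no identity
```

View pics/s10.png

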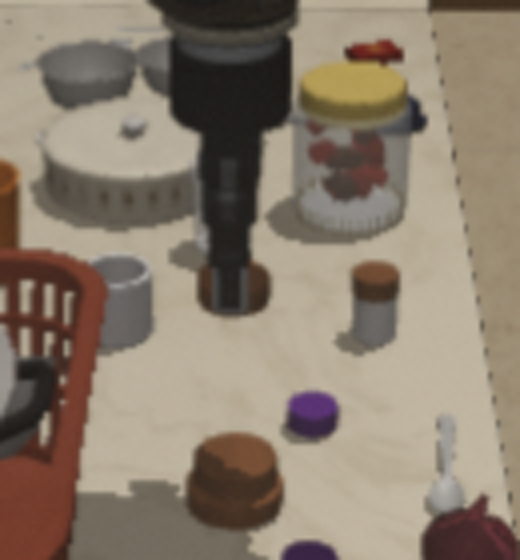

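lid_medium hangs level at crop (234,287), and its depth span gives x = 492.5 against the TCP at 492.7. Going over pot_medium.

Call:
send_rows:
  delta_rot:
    - [0,0,0]
    - [0,0,0]
    - [0,0,0]
    - [0,0,0]
    - [0,0,0]
    - [0,0,0]
    - [0,0,0]
    - [0,0,0]
    - [0,0,0]
    - [0,0,0]
    - [0,0,0]
  travel:
    - [0.001,0.04,0]
    - [0.002,0.08,0]
    - [0.004,0.12,0]
    - [0.005,0.16,0]
    - [0.005,0.1744,0]
    - [0.005,0.1744,0.01]
    - [0.005,0.1744,0.04]
    - [0.005,0.1744,0.07]
    - [0.005,0.1744,0.09]
    - [0.005,0.1744,0.1]
    - [0.005,0.1744,0.1]
  grip: [0.47,0.47,0.47,0.47,0.47,0.47,0.47,0.47,0.47,0.47,0.47]

```text
time: 16.25
eef_pos: [487.8, 96.2, 48.1]
tcp_rot: [-0.001, 0.0, 1.0, -0.0]
force: [0.3, -0.1, -0.5]
finger_gap: 0.546
```

```bash
python3 go.py 487.7 97 33
python3 - <<'E'
from h import *
from rig import eyes
c=eyes.camera("side");crop(c,215,180,305,270,6,"pics/s11.png");pickle.dump(c,open("pics/side11.pkl","wb"))
for z in(25,50,72): print(z,(proj(c,(487.6,97,z))-[214.5,179.5])*6)
E
```

```text
t 16.25 pos [487.8  96.2  48.1] F [ 0.3 -0.1 -0.5] gap 46.4 drot [-0.   -0.08 -0.05]
[487.7, 97.0, 33.0] travel_m [0.0001 0.0008 0.0151] rows 1.0
25 [260.23510294 359.66810445]
50 [260.02261999 312.22386526]
72 [259.83009083 269.46642197]
```

View pics/s11.png

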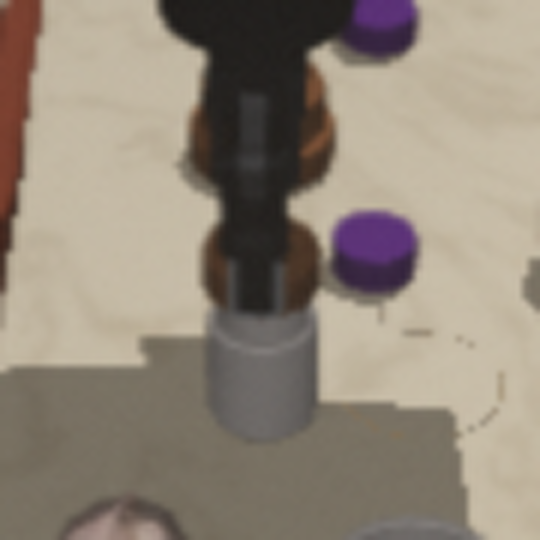

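Lid edges at crop x 203 to 323 and pot edges at 207 to 318: centred. The glass's ring at (430,385) is clear of the fingers. Lowering.

Call:
send_rows:
  delta_rot:
    - [0,0,0]
    - [0,0,0]
    - [0,0,0]
    - [0,0,0]
    - [0,0,0]
    - [0,0,0]
    - [0,0,0]
  travel:
    - [0,0.0003,0.006]
    - [0,0.0003,0.012]
    - [0,0.0003,0.015]
    - [0,0.0003,0.016]
    - [0,0.0003,0.0165]
    - [0,0.0003,0.017]
    - [0,0.0003,0.017]
  grip: [0.47,0.47,0.47,0.47,0.47,0.47,0.47]

```text
time: 17.18
eef_pos: [488.1, 97.3, 31.9]
tcp_rot: [0.0, -0.0, 1.0, 0.0]
force: [0.9, 0.7, -1.0]
finger_gap: 0.545
```

Call:
send_rows:
  delta_rot:
    - [0,0,0]
    - [0,0,0]
  travel:
    - [0,0,0.0005]
    - [0,0,0.0007]
  grip: [0.47,0.47]

```text
time: 17.42
eef_pos: [488.2, 97.3, 31.5]
tcp_rot: [0.0, -0.0, 1.0, 0.0]
force: [-1.2, -0.1, 7.7]
finger_gap: 0.545
```

Call:
send_rows:
  delta_rot:
    - [0,0,0]
    - [0,0,0]
    - [0,0,0]
    - [0,0,0]
    - [0,0,0]
    - [0,0,0]
    - [0,0,0]
    - [0,0,0]
    - [0,0,0]
    - [0,0,0]
  travel:
    - [0,0,-0.0005]
    - [0,0,-0.0005]
    - [0,0,-0.0005]
    - [0,0,-0.0005]
    - [0,0,-0.0005]
    - [0,0,-0.015]
    - [0,0,-0.04]
    - [0,0,-0.08]
    - [0,0,-0.11]
    - [0,0,-0.11]
  grip: [0.55,0.6,0.7,0.75,0.75,0.75,0.8,0.9,0.9,0.9]

```text
time: 18.68
eef_pos: [488.9, 97.3, 143.9]
tcp_rot: [0.002, -0.0, 1.0, 0.0]
force: [0.5, -0.3, -0.9]
finger_gap: 0.899
```

```bash
python3 go.py 493.2 -77 150;python3 - <<'E'
from h import *
from rig import eyes
c=eyes.camera("side");crop(c,215,160,315,270,5,"pics/s12.png");pickle.dump(c,open("pics/side12.pkl","wb"))
t=eyes.camera("top");pickle.dump(t,open("pics/top12.pkl","wb"));crop(t,140,150,345,250,3.9,"pics/t12.png")
print(topdisc(t,(494,-79),29,44,2),topdisc(c,(493.5,-76),29,44,-1.5))
print(topdisc(c,(487.6,99),24,68,-1.5))
E
```

```text
t 18.68 pos [488.9  97.3 143.9] F [ 0.5 -0.3 -0.9] gap 76.4 drot [0.02 0.28 0.01]
[493.2, -77.0, 150.0] travel_m [-0.0043 -0.1743 -0.0061] rows 3.0
(array([492.9, -79.2,  45.1]), array([493. , -80.2,  45.8]), 139) (array([486.4, -74.2,  42.4]), array([492.1, -76.3,  42.6]), 96)
(array([487.5, 100.7,  66.4]), array([488.2, 100. ,  66.3]), 211)
```

View pics/s12.png

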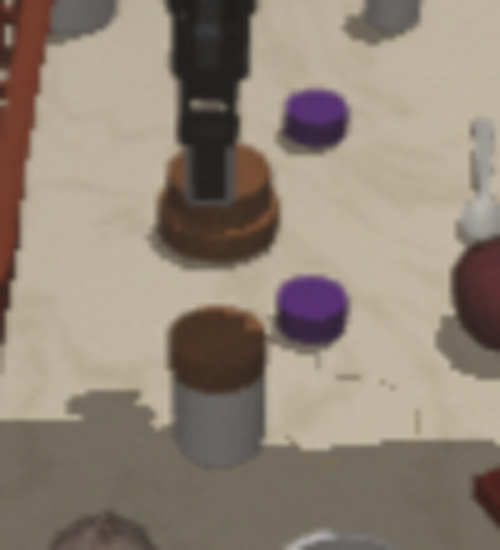

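View pics/t12.png

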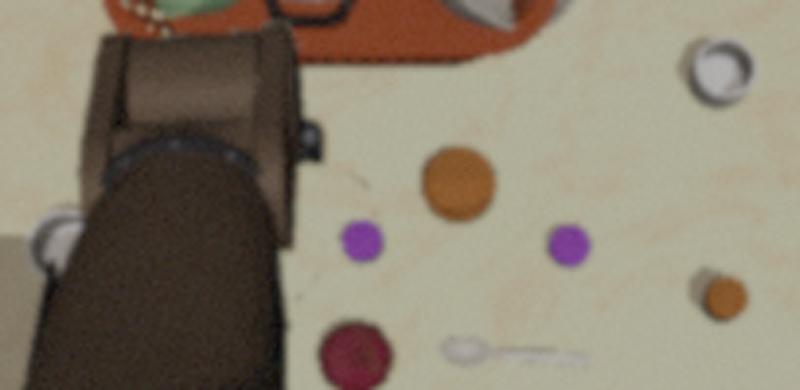

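lid_medium sits level on pot_medium at crop (218,350). Next is lid_large.

Call:
send_rows:
  delta_rot:
    - [0,0,0]
    - [0,0,0]
    - [0,0,0]
    - [0,0,0]
    - [0,0,0]
    - [0,0,0]
    - [0,0,0]
    - [0,0,0]
    - [0,0,0]
    - [0,0,0]
    - [0,0,0]
    - [0,0,0]
  travel:
    - [-0.001,-0.04,0]
    - [-0.002,-0.08,0]
    - [-0.003,-0.12,0]
    - [-0.004,-0.16,0]
    - [-0.0045,-0.1745,0]
    - [-0.0045,-0.1745,0.01]
    - [-0.0045,-0.1745,0.05]
    - [-0.0045,-0.1745,0.09]
    - [-0.0045,-0.1745,0.12]
    - [-0.0045,-0.1745,0.134]
    - [-0.0045,-0.1745,0.136]
    - [-0.0045,-0.1745,0.136]
  grip: [1,1,1,1,1,1,1,1,1,1,1,1]

```text
time: 20.27
eef_pos: [492.9, -77.0, 5.7]
tcp_rot: [0.0, -0.0, 1.0, -0.0]
force: [0.3, 0.3, 0.4]
finger_gap: 1.001
```

Call:
send_rows:
  delta_rot:
    - [0,0,0]
    - [0,0,0]
    - [0,0,0]
    - [0,0,0]
    - [0,0,0]
    - [0,0,0]
    - [0,0,0]
  travel:
    - [0,0,0]
    - [0,0,0]
    - [0,0,0]
    - [0,0,0]
    - [0,0,0]
    - [0,0,0]
    - [0,0,0]
  grip: [0.85,0.75,0.7,0.65,0.6,0.58,0.58]

```text
time: 21.15
eef_pos: [492.8, -77.4, 5.7]
tcp_rot: [0.0, 0.0, 1.0, -0.0]
force: [-0.6, -0.6, 7.3]
finger_gap: 0.664
```

```bash
python3 go.py 493.5 -77 71
python3 - <<'E'
from h import *
from rig import eyes
c=eyes.camera("side");crop(c,235,140,285,215,8,"pics/s13.png")
E
```

```text
t 21.15 pos [492.8 -77.4   5.7] F [-0.6 -0.6  7.3] gap 56.4 drot [-0.01  0.05 -0.  ]
[493.5, -77.0, 71.0] travel_m [-0.0007  0.0004 -0.0653] rows 2.0
```

View pics/s13.png

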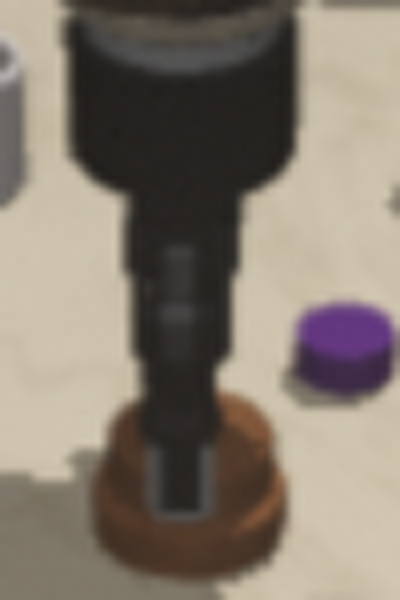

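Call:
send_rows:
  delta_rot:
    - [0,0,0]
    - [0,0,0]
    - [0,0,0]
    - [0,0,0]
    - [0,0,0]
    - [0,0,0]
    - [0,0,0]
    - [0,0,0]
    - [0,0,0]
  travel:
    - [0,0,-0.002]
    - [0,0,-0.006]
    - [0,0,-0.02]
    - [0,0,-0.05]
    - [0,0,-0.09]
    - [0,0,-0.13]
    - [0,0,-0.14]
    - [0,0,-0.14]
    - [0,0,-0.14]
  grip: [0.58,0.58,0.58,0.58,0.58,0.58,0.58,0.58,0.58]

```text
time: 22.32
eef_pos: [492.0, -77.1, 144.0]
tcp_rot: [-0.001, 0.0, 1.0, 0.0]
force: [-0.4, 0.2, -1.4]
finger_gap: 0.667
```

```bash
python3 go.py 591.7 -312 150
python3 - <<'E'
from h import *
from rig import eyes
c=eyes.camera("side");crop(c,200,80,330,220,4,"pics/s14.png")
P=depthpts(c)
for v in range(143,163,3): 
    m=(c["depth"][v]>0)&(P[v,:,2]>120)&(P[v,:,0]<540)&(P[v,:,0]>440);q=P[v][m]
    if len(q): print(v,q[:,0].max().round(1),q[:,0].min().round(1),(q[:,0].max()+q[:,0].min())/2, np.median(q[:,2]))
E
```

```text
t 22.32 pos [492.  -77.1 144. ] F [-0.4  0.2 -1.4] gap 56.7 drot [ 0.04 -0.11 -0.  ]
[591.7, -312.0, 150.0] travel_m [-0.0997 -0.2349 -0.0063] rows 5.0
143 503.9 482.3 493.11002790735324 224.26850003041744
146 512.7 471.0 491.82701572999844 222.90822930036205
149 517.4 463.1 490.21823568804643 181.96163820640757
152 516.5 463.0 489.7204964333277 180.9778353457129
155 516.8 462.9 489.8271763835024 178.81342479071446
158 514.0 467.9 490.97931787689555 170.97628934596088
```

View pics/s14.png

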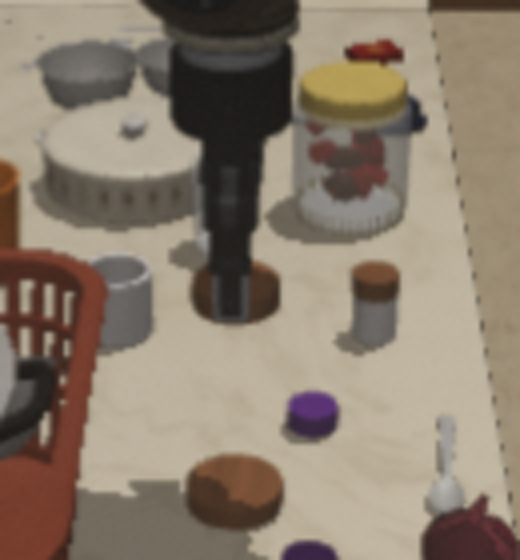

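Call:
send_rows:
  delta_rot:
    - [0,0,0]
    - [0,0,0]
    - [0,0,0]
    - [0,0,0]
    - [0,0,0]
    - [0,0,0]
    - [0,0,0]
    - [0,0,0]
    - [0,0,0]
    - [0,0,0]
    - [0,0,0]
    - [0,0,0]
  travel:
    - [-0.017,-0.04,0]
    - [-0.034,-0.08,0]
    - [-0.051,-0.12,0]
    - [-0.068,-0.16,0]
    - [-0.085,-0.2,0]
    - [-0.101,-0.235,0]
    - [-0.101,-0.235,0]
    - [-0.101,-0.235,0.02]
    - [-0.101,-0.235,0.05]
    - [-0.101,-0.235,0.075]
    - [-0.101,-0.235,0.088]
    - [-0.101,-0.235,0.088]
  grip: [0.58,0.58,0.58,0.58,0.58,0.58,0.58,0.58,0.58,0.58,0.58,0.58]

```text
time: 23.88
eef_pos: [593.1, -311.7, 56.0]
tcp_rot: [-0.001, -0.0, 1.0, 0.001]
force: [-0.1, -0.9, -0.8]
finger_gap: 0.665
```

```bash
python3 go.py 593.5 -312 40
python3 - <<'E'
from h import *
from rig import eyes
c=eyes.camera("side");crop(c,195,100,285,190,6,"pics/s15.png");pickle.dump(c,open("pics/side15.pkl","wb"))
for z in(29,58,84): print(z,(proj(c,(591.7,-312,z))-[194.5,99.5])*6)
P=depthpts(c)
for v in range(124,168,2): 
    m=(c["depth"][v]>0)&(P[v,:,1]>-360)&(P[v,:,1]<-240)&(P[v,:,0]<635)&(P[v,:,0]>540)&(P[v,:,2]>10);q=P[v][m]
    if len(q): print(v,q[:,0].max().round(1),q[:,0].min().round(1),((q[:,0].max()+q[:,0].min())/2).round(1), np.median(q[:,2]).round())
E
```

```text
t 23.88 pos [ 593.1 -311.7   56. ] F [-0.1 -0.9 -0.8] gap 56.5 drot [ 0.08 -0.1   0.02]
[593.5, -312.0, 40.0] travel_m [-0.0004 -0.0004  0.016 ] rows 1.0
29 [204.34948993 330.48651396]
58 [202.29850428 282.39443648]
84 [200.4327701  238.42863606]
124 606.0 577.8 591.9 168.0
126 606.5 580.6 593.5 161.0
128 604.2 583.3 593.7 154.0
130 605.5 583.0 594.3 132.0
132 604.7 582.9 593.8 138.0
134 605.2 573.6 589.4 133.0
136 619.3 566.3 592.8 95.0
138 618.4 565.8 592.1 93.0
140 617.9 563.2 590.5 93.0
142 618.7 566.4 592.5 89.0
144 614.9 568.6 591.7 83.0
146 609.7 564.8 587.2 55.0
148 604.5 563.9 584.2 40.0
150 602.1 563.9 583.0 41.0
152 593.7 564.4 579.1 51.0
154 594.0 564.3 579.1 46.0
156 597.3 564.7 581.0 36.0
158 598.2 564.9 581.5 29.0
160 598.5 564.7 581.6 21.0
162 602.1 567.5 584.8 16.0
164 595.2 585.7 590.4 10.0
```

View pics/s15.png

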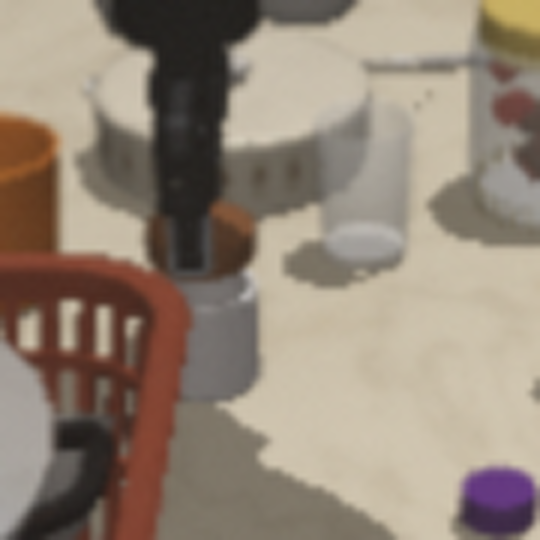

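The lid's right edge is at crop x 256 and the pot's at 258. After the height correction of about 3 pixels they agree to within 1 mm. Lowering.

Call:
send_rows:
  delta_rot:
    - [0,0,0]
    - [0,0,0]
    - [0,0,0]
    - [0,0,0]
    - [0,0,0]
    - [0,0,0]
    - [0,0,0]
  travel:
    - [0,0,0.006]
    - [0,0,0.012]
    - [0,0,0.015]
    - [0,0,0.0165]
    - [0,0,0.0172]
    - [0,0,0.0175]
    - [0,0,0.0175]
  grip: [0.58,0.58,0.58,0.58,0.58,0.58,0.58]

```text
time: 24.8
eef_pos: [593.7, -312.3, 39.7]
tcp_rot: [0.0, -0.0, 1.0, -0.0]
force: [-0.7, 1.0, -1.3]
finger_gap: 0.665
```

Call:
send_rows:
  delta_rot:
    - [0,0,0]
    - [0,0,0]
  travel:
    - [0,0,0.0005]
    - [0,0,0.0007]
  grip: [0.58,0.58]

```text
time: 25.05
eef_pos: [593.6, -312.3, 38.9]
tcp_rot: [0.0, -0.0, 1.0, 0.0]
force: [-1.0, -0.5, -1.2]
finger_gap: 0.666
```

Call:
send_rows:
  delta_rot:
    - [0,0,0]
    - [0,0,0]
    - [0,0,0]
  travel:
    - [0,0,0.0005]
    - [0,0,0.0009]
    - [0,0,0.0009]
  grip: [0.58,0.58,0.58]

```text
time: 25.42
eef_pos: [593.6, -312.3, 37.9]
tcp_rot: [-0.0, -0.0, 1.0, 0.0]
force: [-0.4, 0.2, -1.0]
finger_gap: 0.665
```

Call:
send_rows:
  delta_rot:
    - [0,0,0]
    - [0,0,0]
    - [0,0,0]
  travel:
    - [0,0,0.0005]
    - [0,0,0.0008]
    - [0,0,0.0008]
  grip: [0.58,0.58,0.58]

```text
time: 25.8
eef_pos: [593.7, -312.3, 37.8]
tcp_rot: [0.0, -0.0, 1.0, -0.0]
force: [-1.9, 1.3, 5.2]
finger_gap: 0.66
```

Contact at 37.8, as predicted. Releasing and lifting.

Call:
send_rows:
  delta_rot:
    - [0,0,0]
    - [0,0,0]
    - [0,0,0]
    - [0,0,0]
    - [0,0,0]
    - [0,0,0]
    - [0,0,0]
    - [0,0,0]
    - [0,0,0]
    - [0,0,0]
  travel:
    - [0,0,-0.0005]
    - [0,0,-0.0005]
    - [0,0,-0.0005]
    - [0,0,-0.0005]
    - [0,0,-0.0005]
    - [0,0,-0.015]
    - [0,0,-0.04]
    - [0,0,-0.08]
    - [0,0,-0.11]
    - [0,0,-0.11]
  grip: [0.67,0.72,0.8,0.9,0.95,1,1,1,1,1]

```text
time: 27.05
eef_pos: [594.5, -312.9, 150.8]
tcp_rot: [0.002, -0.0, 1.0, -0.001]
force: [0.3, 0.4, -1.0]
finger_gap: 1.001
```

```bash
python3 go.py 493 -77 150;python3 - <<'E'
from h import *
from rig import eyes
c=eyes.camera("side");crop(c,195,100,305,210,5,"pics/s16.png");pickle.dump(c,open("pics/side16.pkl","wb"))
t=eyes.camera("top");pickle.dump(t,open("pics/top16.pkl","wb"));crop(t,140,150,345,250,3.9,"pics/t16.png")
print(topdisc(t,(494,-79),34,22,1),topdisc(c,(493.5,-76),34,22,-1))
print(topdisc(c,(590,-312),29,76,-1.5))
E
```

```text
t 27.05 pos [ 594.5 -312.9  150.8] F [ 0.3  0.4 -1. ] gap 85.1 drot [-0.16  0.26  0.01]
[493.0, -77.0, 150.0] travel_m [ 0.1015  0.2359 -0.0003] rows 5.0h.py:38: RuntimeWarning: Mean of empty slice.
  q=P[m];return q.mean(0).round(1),((q.min(0)+q.max(0))/2).round(1),len(q)
  ret = um.true_divide(
Traceback (most recent call last):
  File "h.py", line 38, in topdisc
    q=P[m];return q.mean(0).round(1),((q.min(0)+q.max(0))/2).round(1),len(q)
                                       ~~~~~^^^
ValueError: zero-size array to reduction operation minimum which has no identity
```

View pics/s16.png

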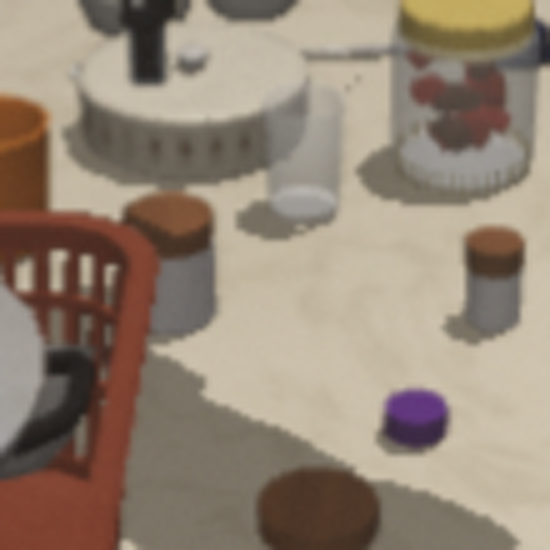

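View pics/t16.png

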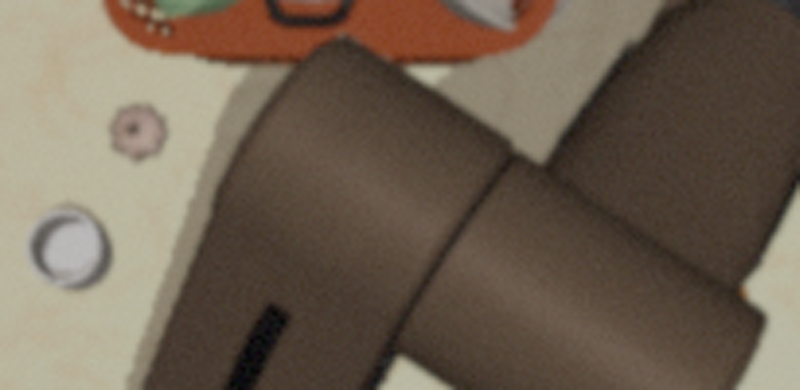

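Run:
```python
from h import *
c=pickle.load(open("pics/side16.pkl","rb"))
print(topdisc(c,(493.5,-76),34,22,-1));print(topdisc(c,(590,-312),29,76,-1.5))
P=depthpts(c)
for v in range(193,213,2): 
    m=(c["depth"][v]>0)&(P[v,:,1]>-130)&(P[v,:,1]<-20)&(P[v,:,0]<560)&(P[v,:,0]>430)&(P[v,:,2]>5);q=P[v][m]
    if len(q): print(v,q[:,0].max().round(1),q[:,0].min().round(1),((q[:,0].max()+q[:,0].min())/2).round(1), np.median(q[:,2]).round())
```

```text
(array([492.2, -75. ,  20.4]), array([492. , -79.4,  20.7]), 287)
(array([ 591.6, -308. ,   74.3]), array([ 593.2, -309.8,   74.5]), 142)
193 495.9 490.1 493.0 19.0
195 515.0 470.2 492.6 20.0
197 523.1 464.5 493.8 21.0
199 525.7 461.6 493.6 21.0
201 524.8 458.8 491.8 21.0
203 525.2 458.7 491.9 21.0
205 525.1 458.6 491.9 19.0
207 522.1 461.3 491.7 17.0
209 516.0 466.7 491.4 11.0
211 499.2 477.5 488.4 6.0
```

Run:
```python
from h import *
c=pickle.load(open("pics/side16.pkl","rb"))
for y in(-48,-40,-37):
  for z in (20,25,30,35): print(y,z,(proj(c,(493,y,z))-[234.5,139.5])*8)
```

```text
-48 20 [182.66780802 534.50424839]
-48 25 [182.60634881 522.56390788]
-48 30 [182.54456824 510.57071887]
-48 35 [182.48246431 498.52441915]
-40 20 [182.00602794 548.46632043]
-40 25 [181.94284922 536.49565358]
-40 30 [181.87934114 524.4716273 ]
-40 35 [181.81550166 512.39397419]
-37 20 [181.756084   553.73906225]
-37 25 [181.69225115 541.75705619]
-37 30 [181.62808586 529.72149758]
-37 35 [181.5635861  517.63211708]
```

Call:
send_rows:
  delta_rot:
    - [0,0,0]
    - [0,0,0]
    - [0,0,0]
    - [0,0,0]
    - [0,0,0]
    - [0,0,0]
    - [0,0,0]
    - [0,0,0]
    - [0,0,0]
    - [0,0,0]
    - [0,0,0]
    - [0,0,0]
  travel:
    - [0.017,0.04,0]
    - [0.034,0.08,0]
    - [0.051,0.12,0]
    - [0.068,0.16,0]
    - [0.085,0.2,0]
    - [0.102,0.2355,0]
    - [0.102,0.2355,0]
    - [0.102,0.2355,0.03]
    - [0.102,0.2355,0.06]
    - [0.102,0.2355,0.09]
    - [0.102,0.2355,0.11]
    - [0.102,0.2355,0.11]
  grip: [1,1,1,1,1,1,1,1,1,1,1,1]

```text
time: 28.65
eef_pos: [491.0, -77.2, 35.6]
tcp_rot: [-0.002, 0.0, 1.0, 0.0]
force: [0.3, -0.3, -0.2]
finger_gap: 1.0
```

```bash
python3 go.py 492.5 -77.2 -20
python3 - <<'E'
from h import *
from rig import eyes
c=eyes.camera("side");crop(c,225,130,290,215,7,"pics/s17.png")
E
```

```text
t 28.65 pos [491.  -77.2  35.6] F [ 0.3 -0.3 -0.2] gap 85.0 drot [ 0.06 -0.18 -0.03]
[492.5, -77.2, -20.0] travel_m [-0.0016 -0.      0.0556] rows 1.0
```

View pics/s17.png

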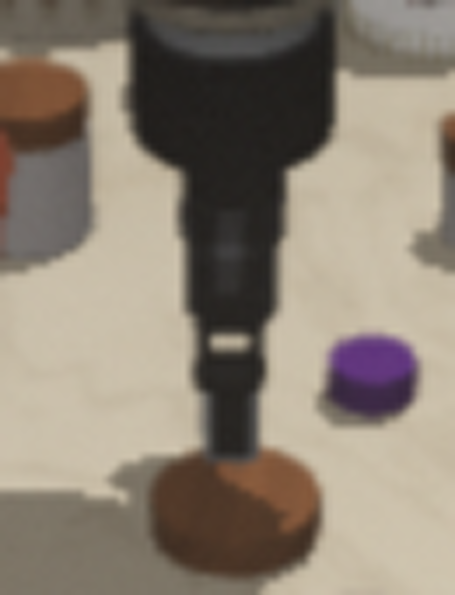

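Call:
send_rows:
  delta_rot:
    - [0,0,0]
    - [0,0,0]
    - [0,0,0]
    - [0,0,0]
    - [0,0,0]
    - [0,0,0]
  travel:
    - [-0.0005,0,0.02]
    - [-0.0005,0,0.035]
    - [-0.0005,0,0.045]
    - [-0.0005,0,0.052]
    - [-0.0005,0,0.055]
    - [-0.0005,0,0.055]
  grip: [1,1,1,1,1,1]

```text
time: 29.45
eef_pos: [492.1, -76.8, -17.8]
tcp_rot: [0.0, -0.0, 1.0, 0.0]
force: [0.2, 0.8, -0.2]
finger_gap: 1.004
```

Call:
send_rows:
  delta_rot:
    - [0,0,0]
    - [0,0,0]
    - [0,0,0]
    - [0,0,0]
    - [0,0,0]
    - [0,0,0]
    - [0,0,0]
  travel:
    - [0,0,0]
    - [0,0,0]
    - [0,0,0]
    - [0,0,0]
    - [0,0,0]
    - [0,0,0]
    - [0,0,0]
  grip: [0.95,0.9,0.85,0.8,0.75,0.7,0.7]

```text
time: 30.32
eef_pos: [492.3, -76.9, -17.3]
tcp_rot: [0.0, -0.0, 1.0, -0.0]
force: [-0.8, -1.5, 8.4]
finger_gap: 0.782
```

```bash
python3 go.py 493.5 -77 71
python3 - <<'E'
from h import *
from rig import eyes
c=eyes.camera("side");crop(c,225,130,290,215,7,"pics/s18.png")
E
```

```text
t 30.32 pos [492.3 -76.9 -17.3] F [-0.8 -1.5  8.4] gap 66.5 drot [-0.01  0.04  0.01]
[493.5, -77.0, 71.0] travel_m [-0.0013 -0.0001 -0.0883] rows 2.0
```

View pics/s18.png

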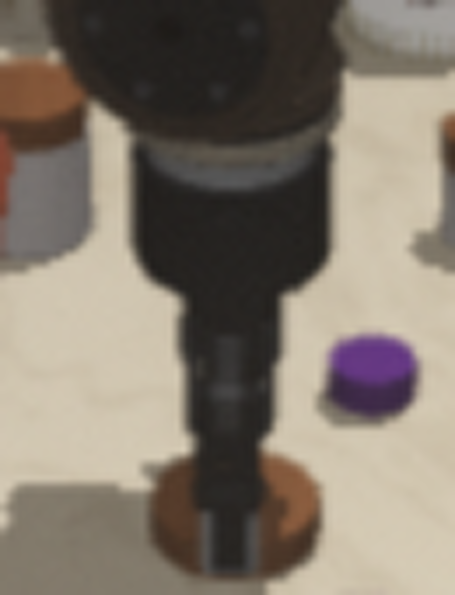

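Call:
send_rows:
  delta_rot:
    - [0,0,0]
    - [0,0,0]
    - [0,0,0]
    - [0,0,0]
    - [0,0,0]
    - [0,0,0]
    - [0,0,0]
    - [0,0,0]
    - [0,0,0]
  travel:
    - [0,0,-0.002]
    - [0,0,-0.006]
    - [0,0,-0.02]
    - [0,0,-0.05]
    - [0,0,-0.09]
    - [0,0,-0.13]
    - [0,0,-0.15]
    - [0,0,-0.15]
    - [0,0,-0.15]
  grip: [0.7,0.7,0.7,0.7,0.7,0.7,0.7,0.7,0.7]
  newtons: 25

```text
time: 31.5
eef_pos: [491.6, -76.6, 131.7]
tcp_rot: [-0.0, -0.0, 1.0, 0.0]
force: [0.3, -0.4, -2.1]
finger_gap: 0.776
```

```bash
python3 go.py 429.2 262.7 133
python3 - <<'E'
from h import *
from rig import eyes
c=eyes.camera("side");crop(c,200,80,330,220,4,"pics/s19.png");pickle.dump(c,open("pics/side19.pkl","wb"))
t=eyes.camera("top");crop(t,140,150,345,250,3.9,"pics/t19.png")
P=depthpts(c)
for v in range(143,175,3): 
    m=(c["depth"][v]>0)&(P[v,:,2]>100)&(P[v,:,0]<540)&(P[v,:,0]>440);q=P[v][m]
    if len(q): print(v,q[:,0].max().round(1),q[:,0].min().round(1),(q[:,0].max()+q[:,0].min())/2, np.median(q[:,2]))
for n,cc in(("s0",pickle.load(open("pics/side0.pkl","rb"))),("s19",c),("t",t)): print(n,rimfit(cc,(429,263),66,66))
E
```

```text
t 31.5 pos [491.6 -76.6 131.7] F [ 0.3 -0.4 -2.1] gap 66.0 drot [ 0.02 -0.04  0.01]
[429.2, 262.7, 133.0] travel_m [ 0.0623  0.3393 -0.0011] rows 6.0
143 503.8 480.4 492.1275259274723 236.0554082454987
146 503.9 481.7 492.7941708158809 175.63008089769647
149 515.7 468.4 492.0559515060447 214.31625488769382
152 522.8 460.4 491.5891628646815 171.5371335507868
155 524.7 457.7 491.23666653438073 170.10221544637722
158 521.9 457.6 489.7400587859596 170.24004990678569
161 522.2 460.1 491.18298424872614 163.40109566773685
164 511.3 470.3 490.79031943957165 156.7052322628005
s0 (array([428.2, 264.5]), np.float64(65.0), 201, np.float64(1.1))
s19 (array([428.3, 264.6]), np.float64(65.3), 194, np.float64(1.3))
t (array([428.7, 260.5]), np.float64(69.1), 31, np.float64(1.6))
```

View pics/s19.png

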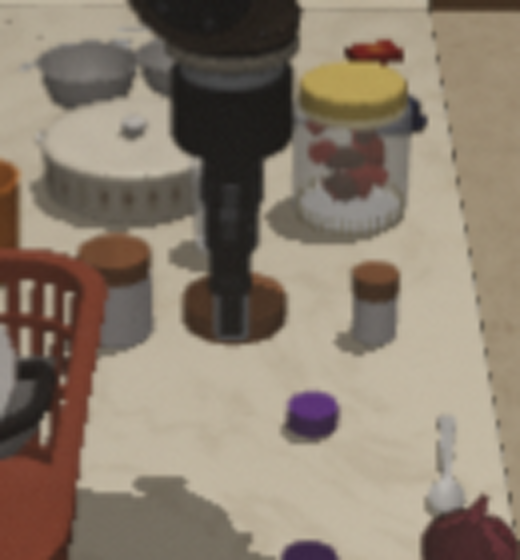

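lid_largest hangs level at crop (234,307), 0.6 mm off the TCP in x. Carrying it to pot_largest with its plug about 149 mm up, well above the glass.

Call:
send_rows:
  delta_rot:
    - [0,0,0]
    - [0,0,0]
    - [0,0,0]
    - [0,0,0]
    - [0,0,0]
    - [0,0,0]
    - [0,0,0]
    - [0,0,0]
    - [0,0,0]
    - [0,0,0]
    - [0,0,0]
    - [0,0,0]
  travel:
    - [0.008,0.044,0]
    - [0.016,0.088,0]
    - [0.024,0.132,0]
    - [0.032,0.176,0]
    - [0.04,0.22,0]
    - [0.048,0.264,0]
    - [0.056,0.308,0]
    - [0.062,0.339,0]
    - [0.062,0.339,0]
    - [0.062,0.339,0.03]
    - [0.062,0.339,0.06]
    - [0.062,0.339,0.065]
  grip: [0.7,0.7,0.7,0.7,0.7,0.7,0.7,0.7,0.7,0.7,0.7,0.7]

```text
time: 33.1
eef_pos: [429.2, 261.2, 65.4]
tcp_rot: [-0.002, 0.0, 1.0, -0.001]
force: [0.6, -0.3, -0.9]
finger_gap: 0.78
```

```bash
python3 go.py 429.6 262.6 46
python3 - <<'E'
from h import *
from rig import eyes
c=eyes.camera("side");crop(c,230,200,340,310,5,"pics/s20.png");pickle.dump(c,open("pics/side20.pkl","wb"))
for z in(33,66,88): print(z,(proj(c,(429,262.6,z))-[229.5,199.5])*5)
P=depthpts(c)
for v in range(235,300,3): 
    m=(c["depth"][v]>0)&(P[v,:,1]>215)&(P[v,:,1]<325)&(P[v,:,0]<480)&(P[v,:,0]>380)&(P[v,:,2]>10);q=P[v][m]
    if len(q): print(v,q[:,0].max().round(1),q[:,0].min().round(1),((q[:,0].max()+q[:,0].min())/2).round(1), np.median(q[:,2]).round())
E
```

```text
t 33.1 pos [429.2 261.2  65.4] F [ 0.6 -0.3 -0.9] gap 66.3 drot [-0.1  -0.21 -0.03]
[429.6, 262.6, 46.0] travel_m [-0.0005  0.0015  0.0194] rows 1.0
33 [266.78823038 434.19744487]
66 [268.96429165 379.23497426]
88 [270.45103959 341.35530197]
235 448.8 412.0 430.4 205.0
238 448.8 411.9 430.3 198.0
241 446.8 413.6 430.2 195.0
244 446.6 413.6 430.1 183.0
247 446.6 413.5 430.0 196.0
250 446.5 413.4 430.0 166.0
253 446.4 413.4 429.9 160.0
256 455.7 402.7 429.2 102.0
259 459.8 399.1 429.5 104.0
262 461.8 395.2 428.5 103.0
265 461.7 395.6 428.6 104.0
268 461.6 397.9 429.7 103.0
271 459.5 397.2 428.4 103.0
274 459.4 399.5 429.4 100.0
277 459.3 395.7 427.5 90.0
280 459.2 395.6 427.4 35.0
283 461.2 397.8 429.5 21.0
286 461.2 397.4 429.3 62.0
289 461.1 396.6 428.8 55.0
292 461.0 395.9 428.4 45.0
295 460.9 395.4 428.2 36.0
298 456.5 398.0 427.2 28.0
```

View pics/s20.png

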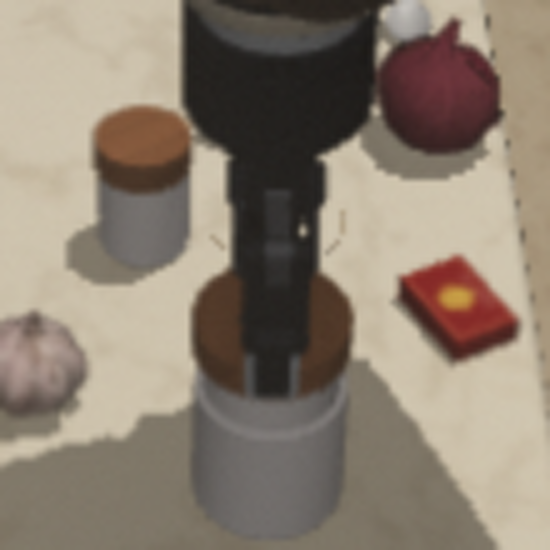

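Lid edges at crop x 192 to 353 and pot edges at 193 to 347, centred once the height shift is counted. Garlic and glass are clear. Lowering.

Call:
send_rows:
  delta_rot:
    - [0,0,0]
    - [0,0,0]
    - [0,0,0]
    - [0,0,0]
    - [0,0,0]
    - [0,0,0]
    - [0,0,0]
  travel:
    - [0,0.0005,0.008]
    - [0,0.0005,0.014]
    - [0,0.0005,0.017]
    - [0,0.0005,0.018]
    - [0,0.0005,0.0185]
    - [0,0.0005,0.0185]
    - [0,0.0005,0.0185]
  grip: [0.7,0.7,0.7,0.7,0.7,0.7,0.7]

```text
time: 34.02
eef_pos: [430.1, 262.8, 48.8]
tcp_rot: [0.0, -0.0, 1.0, 0.0]
force: [-0.5, 0.0, -0.9]
finger_gap: 0.775
```

Call:
send_rows:
  delta_rot:
    - [0,0,0]
    - [0,0,0]
    - [0,0,0]
    - [0,0,0]
  travel:
    - [0.0005,0,0.001]
    - [0.0005,0,0.002]
    - [0.0005,0,0.003]
    - [0.0005,0,0.003]
  grip: [0.7,0.7,0.7,0.7]

```text
time: 34.52
eef_pos: [429.5, 262.7, 45.6]
tcp_rot: [-0.0, -0.0, 1.0, 0.0]
force: [0.5, -0.0, -1.1]
finger_gap: 0.781
```

Call:
send_rows:
  delta_rot:
    - [0,0,0]
    - [0,0,0]
    - [0,0,0]
  travel:
    - [0,0,0.0005]
    - [0,0,0.0008]
    - [0,0,0.0008]
  grip: [0.7,0.7,0.7]

```text
time: 34.9
eef_pos: [429.6, 262.7, 44.9]
tcp_rot: [0.0, -0.0, 1.0, 0.0]
force: [0.1, 0.1, -1.3]
finger_gap: 0.778
```

Call:
send_rows:
  delta_rot:
    - [0,0,0]
    - [0,0,0]
    - [0,0,0]
  travel:
    - [0,0,0.0005]
    - [0,0,0.001]
    - [0,0,0.001]
  grip: [0.7,0.7,0.7]

```text
time: 35.28
eef_pos: [429.6, 262.8, 44.8]
tcp_rot: [0.0, -0.0, 1.0, 0.0]
force: [-3.3, -2.0, 11.9]
finger_gap: 0.78
```

Contact at 44.8, predicted 44.7. Releasing and lifting.

Call:
send_rows:
  delta_rot:
    - [0,0,0]
    - [0,0,0]
    - [0,0,0]
    - [0,0,0]
    - [0,0,0]
    - [0,0,0]
    - [0,0,0]
    - [0,0,0]
    - [0,0,0]
    - [0,0,0]
    - [0,0,0]
  travel:
    - [0,0,-0.001]
    - [0,0,-0.001]
    - [0,0,-0.001]
    - [0,0,-0.001]
    - [0,0,-0.001]
    - [0,0,-0.012]
    - [0,0,-0.04]
    - [0,0,-0.08]
    - [0,0,-0.12]
    - [0,0,-0.16]
    - [0,0,-0.16]
  grip: [0.78,0.85,0.95,1,1,1,1,1,1,1,1]

```text
time: 36.65
eef_pos: [430.4, 263.1, 207.2]
tcp_rot: [0.003, -0.0, 1.0, 0.001]
force: [0.0, -0.1, -0.2]
finger_gap: 1.003
```

```bash
python3 go.py 300 530 205
```

```text
t 36.65 pos [430.4 263.1 207.2] F [ 0.  -0.1 -0.2] gap 85.3 drot [0.14 0.31 0.01]
[300.0, 530.0, 205.0] travel_m [0.1304 0.2669 0.0022] rows 5.0
```

Moving aside toward the start pose so both cameras see the result.

Call:
send_rows:
  delta_rot:
    - [0,0,0]
    - [0,0,0]
    - [0,0,0]
    - [0,0,0]
    - [0,0,0]
    - [0,0,0]
    - [0,0,0]
    - [0,0,0]
    - [0,0,0]
  travel:
    - [0.022,0.045,0]
    - [0.044,0.09,0]
    - [0.066,0.135,0]
    - [0.088,0.18,0]
    - [0.11,0.225,0]
    - [0.13,0.267,0]
    - [0.18,0.3,0]
    - [0.22,0.32,0]
    - [0.22,0.32,0]
  grip: [1,1,1,1,1,1,1,1,1]

```text
time: 37.78
eef_pos: [206.7, 583.4, 203.1]
tcp_rot: [-0.0, -0.002, 1.0, -0.001]
force: [-0.5, -0.3, 1.0]
finger_gap: 1.003
```

Run:
```python
from h import *
from rig import eyes
c=eyes.camera("side");crop(c,205,120,345,315,3,"pics/s21.png")
t=eyes.camera("top");crop(t,140,150,345,260,3.9,"pics/t21.png")
pickle.dump(c,open("pics/sideF.pkl","wb"));pickle.dump(t,open("pics/topF.pkl","wb"))
s0=pickle.load(open("pics/side0.pkl","rb"));t0=pickle.load(open("pics/top0.pkl","rb"))
for k,(xy,D,h) in POTS.items():
    for n,cc,zo,c0 in(("t",t,4,t0),("s",c,-1.5,s0)):
        P=depthpts(cc);d=np.hypot(P[...,0]-xy[0],P[...,1]-xy[1])
        m=(cc["depth"]>0)&(d<D/2+9)&(P[...,2]>h+7);q=P[m]
        z=np.percentile(q[:,2],60);q=q[abs(q[:,2]-z)<5]
        # tilt
        A=np.c_[q[:,:2]-q[:,:2].mean(0),np.ones(len(q))];a=np.linalg.lstsq(A,q[:,2],rcond=None)[0]
        print(k,n,"lid",q.mean(0).round(1),((q.min(0)+q.max(0))/2).round(1),len(q),"tilt",a[:2].round(3),"pot rim before",rimfit(c0,xy,D,h)[:2])
for n,cc,c0 in(("t",t,t0),("s",c,s0)):
    for nm,xy in(("garlic",(537,210)),):
        for x in(c0,cc):
            P=depthpts(x);m=(x["depth"]>0)&(np.hypot(P[...,0]-xy[0],P[...,1]-xy[1])<40)&(P[...,2]>12);print(n,nm,P[m].mean(0).round(1),m.sum())
```

```text
small t lid [ 388.5 -308.7   60.7] [ 387.9 -309.9   61. ] 89 tilt [0.001 0.012] pot rim before (array([ 387.7, -311.5]), np.float64(47.2))
small s lid [ 387.6 -306.5   57.7] [ 387.  -306.5   57.3] 71 tilt [-0.01  -0.025] pot rim before (array([ 387.4, -309.7]), np.float64(41.7))
medium t lid [488.7  95.7  68.7] [488.3  96.1  69. ] 137 tilt [ 0.015 -0.004] pot rim before (array([488.3,  94.9]), np.float64(53.5))
medium s lid [487.4 101.1  66.2] [488.2  99.3  65.5] 219 tilt [ 0.01  -0.015] pot rim before (array([487. ,  98.9]), np.float64(49.9))
large t lid [ 592.3 -309.6   75.9] [ 592.4 -311.    76.3] 199 tilt [-0.016  0.006] pot rim before (array([ 591.9, -312.6]), np.float64(61.9))
large s lid [ 591.6 -308.    74.4] [ 592.8 -308.7   74.2] 141 tilt [-0.003 -0.008] pot rim before (array([ 591.5, -311.2]), np.float64(57.4))
largest t lid [430.6 261.   84.3] [430.3 261.5  84.7] 283 tilt [ 0.    -0.005] pot rim before (array([430.2, 260.9]), np.float64(70.1))
largest s lid [429.  267.1  82. ] [428.8 265.3  81.7] 616 tilt [ 0.001 -0.024] pot rim before (array([428.2, 264.5]), np.float64(65.0))
t garlic [536.4 204.8  34.7] 169
t garlic [536.3 204.7  35.2] 169
s garlic [536.  219.6  30.3] 362
s garlic [535.9 219.7  30.2] 365
```

View pics/s21.png

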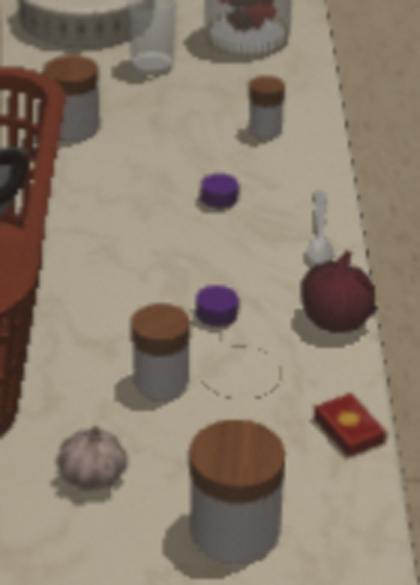

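View pics/t21.png

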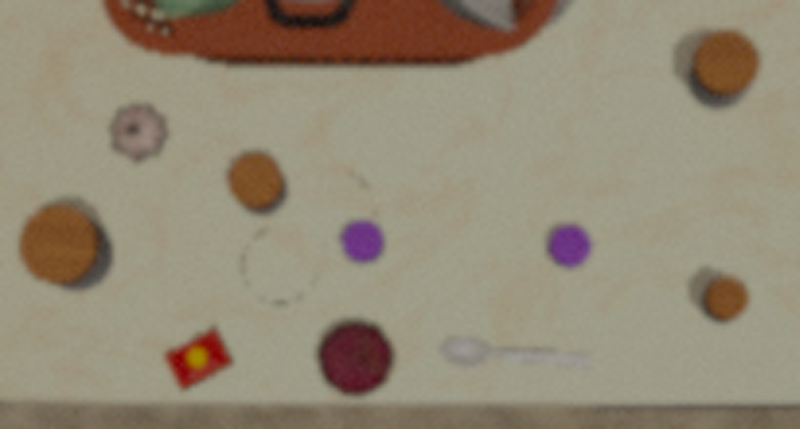

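All four lids look seated and level (tilt ≤ 0.025). The glass ring and garlic are unmoved. One sharper check of y centring with colour outlines at known heights:

Run:
```python
from h import *
c={"s":pickle.load(open("pics/sideF.pkl","rb")),"t":pickle.load(open("pics/topF.pkl","rb"))}
c0={"s":pickle.load(open("pics/side0.pkl","rb")),"t":pickle.load(open("pics/top0.pkl","rb"))}
rows=[]
for k,(xy,D,h) in POTS.items():
    # top: lid brown blob centroid at z of top
    for n in "t":
        u,v=proj(c[n],(*xy,h+18));im=c[n]["image"]
        u0,v0=int(u)-20,int(v)-20;sub=im[v0:v0+40,u0:u0+40]
        hsv=cv2.cvtColor(sub,cv2.COLOR_RGB2HSV);m=((hsv[...,1]>110)&(hsv[...,0]<22)).astype(np.uint8)
        nn,l,st,ce=cv2.connectedComponentsWithStats(m);i=1+np.argmax(st[1:,4])
        p=onz(c[n],u0+ce[i][0],v0+ce[i][1],h+18)
        print(k,n,"lid centroid",p.round(1),st[i])
    out=[]
    for n in "ts":
        for C,z in((c0[n],h),(c[n],h+10)):
            u,v=proj(C,(*xy,z));u0,v0=int(round(u))-16,int(round(v))-20
            out.append(cv2.resize(C["image"][v0:v0+40,u0:u0+32,::-1],None,fx=6,fy=6,interpolation=cv2.INTER_CUBIC)); print(k,n,u0,v0)
    rows.append(np.hstack(out))
cv2.imwrite("pics/cmpA.png",np.vstack(rows[:2]));cv2.imwrite("pics/cmpB.png",np.vstack(rows[2:]))
```

```text
small t lid centroid [ 387.3 -308.2   60. ] [15 18 10 10 83]
small t 309 205
small t 310 205
small s 276 132
small s 276 129
medium t lid centroid [487.4  95.9  68. ] [ 15  14  13  14 141]
medium t 189 176
medium t 189 176
medium s 242 212
medium s 242 208
large t lid centroid [ 591.5 -310.2   76. ] [ 12  12  16  16 207]
large t 309 147
large t 310 147
large s 213 126
large s 213 124
largest t lid centroid [429.3 260.1  84. ] [ 12  11  21  20 313]
largest t 139 193
largest t 139 193
largest s 268 255
largest s 268 252
```

View pics/cmpA.png

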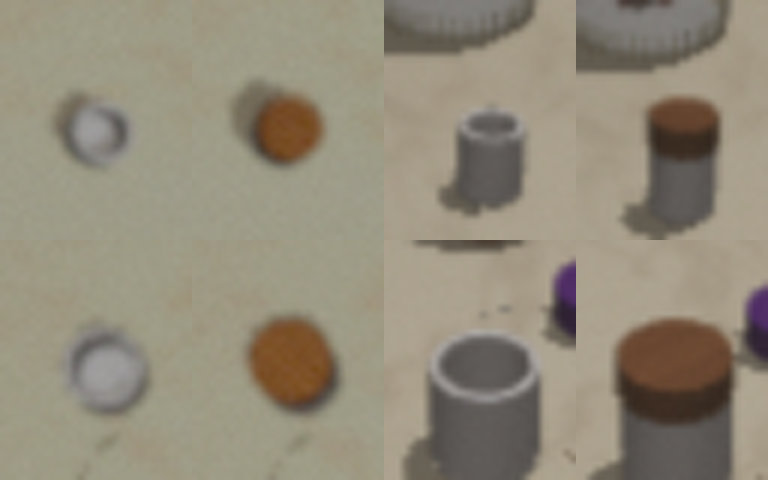

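View pics/cmpB.png

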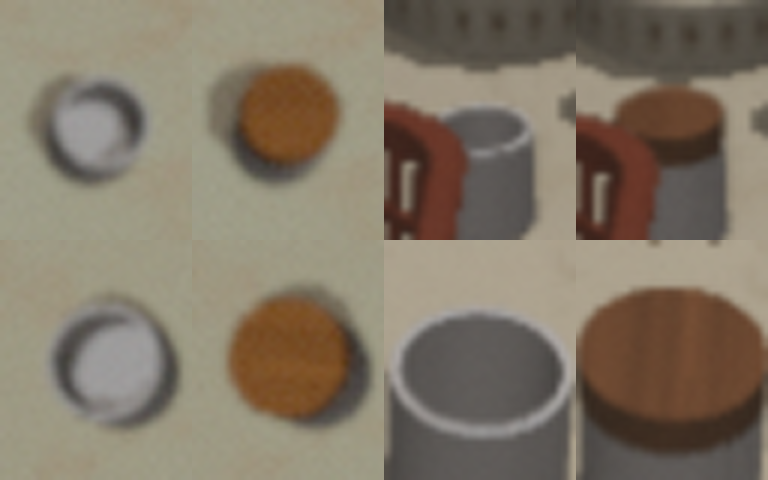

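Run:
```python
from h import *
t=pickle.load(open("pics/top0.pkl","rb"));s=pickle.load(open("pics/side0.pkl","rb"))
def T(c,u0,v0,x,y,z): return onz(c,u0+x/6-.5,v0+y/6-.5,z).round(1)
print("small top pot",T(t,309,205,98,133,42),"lid",T(t,310,205,97.5,128.5,60))
print("large top pot",T(t,309,147,97.5,129,58),"lid",T(t,310,147,98,114.5,76))
print("med top pot",T(t,189,176,106,129,50),"lid",T(t,189,176,100,122,68))
print("lgst top pot",T(t,139,193,112,124,66),"lid",T(t,139,193,96,117,84))
# side: outer rim ellipse centre vs lid top ellipse centre (mean of back/front edge points)
def S(u0,v0,x,b,f,z): return ((T(s,u0,v0,x,b,z)+T(s,u0,v0,x,f,z))/2, T(s,u0,v0,x,b,z)[1]-T(s,u0,v0,x,f,z)[1])
print("small side pot",S(276,132,107,108,143,42),"lid",S(276,129,107,97,134,60))
print("med side pot",S(242,212,101,92,159,50),"lid",S(242,208,99,79,153,68))
print("lgst side pot",S(268,255,97,70,197,66),"lid",S(268,252,96,47,182,84))
print("large side pot",S(213,126,95,105,158,58),"lid",S(213,124,92,84,141,76))
```

```text
small top pot [ 387.1 -309.2   42. ] lid [ 388.2 -309.4   60. ]
large top pot [ 587.2 -310.6   58. ] lid [ 591.7 -311.5   76. ]
med top pot [486.2  94.1  50. ] lid [487.4  95.7  68. ]
lgst top pot [428.3 256.1  66. ] lid [430.1 261.4  84. ]
small side pot (array([ 387.05, -307.35,   42.  ]), np.float64(-37.099999999999966)) lid (array([ 387.8, -305. ,   60. ]), np.float64(-39.60000000000002))
med side pot (array([486.35, 100.  ,  50.  ]), np.float64(-42.599999999999994)) lid (array([487.05, 100.9 ,  68.  ]), np.float64(-47.39999999999999))
lgst side pot (array([428.25, 266.  ,  66.  ]), np.float64(-63.39999999999998)) lid (array([429.15, 266.  ,  84.  ]), np.float64(-67.60000000000002))
large side pot (array([ 590.95, -306.95,   58.  ]), np.float64(-56.89999999999998)) lid (array([ 591.9, -307.7,   76. ]), np.float64(-62.0))
```

Run:
```python
from rig import workorder,env
print(env.get_obs()["time"]);print(workorder.close_job())
```

```text
37.875
the job is handed in; nothing more can be done
None
```

I took the stack apart from the top down and put each lid on the pot of its own size. The job was handed in at 37.9 s, with the gripper open and well clear of everything.

**Seating:** Each lid touched down within 0.6 mm of the predicted height, with at most 14 N on the pot. In the final pictures all four lie level, with a fitted tilt of at most 0.025 and no gap visible in the side view.

**Centring:** The side-view outlines put each lid within about 1 mm of its pot in x and 0 to 2.4 mm in y. The lid on the small pot was the worst. The play is 7 mm.

**Bystanders:** The garlic measures the same as at the start to 0.1 mm. The tea glass's ring looks unchanged in both views, and the purple discs were not touched.

**What disagreed:**
- **Finger length:** The fingertips sat about 20 mm higher than the stated TCP implies, so the first try on the small lid closed above it without touching. I then worked from measured heights.
- **Cameras:** The two views differ by about 4 mm in y and z. I used their mean, and the first grip confirmed it to about 0.5 mm.
- **Last top-view check:** Comparing pot and lid by eye in the top view gave bigger offsets for the largest pot (about 5 mm in y) and the large pot (about 4.5 mm in x). I put this down to the visible pot walls shifting the outlines. The rim fits and the side view disagreed with it, so I corrected nothing.

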